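# Line up reagents by height on the coaster strip

### The job

Line up the two clear reagent bottles and the two vials with coloured caps (blue and red) on the strip's four coasters in order of height, the tallest on the coaster next to the red end block and the shortest on the one next to the white end block, each upright and centred on its coaster. Knock none of the bottles and vials over, and leave the brown vial with the black cap standing where it is.

Things in the scene. Friction and masses are not known exactly. Their poses are not given: they have to be found in the camera images.
- bottle_red_cap: the tallest of the four: clear glass reagent bottle with a red screw cap and pale yellowish contents, 110 mm high; body 60 mm across, cap 36 mm across (from 92 to 110 mm up), about 0.2 kg. Origin: centre of its underside; z is its upright axis. It starts standing on the bench in front of the strip.
- bottle_orange_cap: second tallest: clear glass reagent bottle with an orange screw cap and pink contents, 98 mm high; body 52 mm across, cap 31 mm across (from 83 to 98 mm up), about 0.15 kg. Origin: centre of its underside; z is its upright axis. It starts standing on the bench in front of the strip.
- vial_blue_cap: third: clear small vial with a blue screw cap, 50 mm high; body 26 mm across (up to 40 mm), cap 22 mm across, under 30 g. Origin: centre of its underside; z is its upright axis. It starts standing on the bench in front of the strip.
- vial_red_cap: the shortest: brown small vial with a red screw cap, 36 mm high; body 20 mm across (up to 29 mm), cap 18 mm across, under 30 g. Origin: centre of its underside; z is its upright axis. It starts standing on the bench in front of the strip.
- vial_black_cap: brown small vial with a black screw cap, 45 mm high, 23 mm across; not part of the row, to be left standing where it is among the others. Origin: centre of its underside; z is its upright axis. It starts standing on the bench in front of the strip. (Fixed furniture: right of the things a monitor's screen stands along x at y = -0.26, up to x = 0.53, its top 0.5 m above the bench.)
- coaster_1: black round coaster (72 mm across, 3 mm thick, thin grey ring and centre dot) fixed on a white strip (430 x 88 x 6 mm, roughly along y). Four coasters in a straight row, 85 mm apart. Origin: centre of its underside, 6 mm above the bench; its top is 9 mm above the bench. Its y axis runs along the row. This one is at the left (+y) end of the row.
- coaster_2: black round coaster (72 mm across, 3 mm thick, thin grey ring and centre dot) fixed on a white strip (430 x 88 x 6 mm, roughly along y). Four coasters in a straight row, 85 mm apart. Origin: centre of its underside, 6 mm above the bench; its top is 9 mm above the bench. Its y axis runs along the row. This one is second from the left (+y) end.
- coaster_3: black round coaster (72 mm across, 3 mm thick, thin grey ring and centre dot) fixed on a white strip (430 x 88 x 6 mm, roughly along y). Four coasters in a straight row, 85 mm apart. Origin: centre of its underside, 6 mm above the bench; its top is 9 mm above the bench. Its y axis runs along the row. This one is third from the left (+y) end.
- coaster_4: black round coaster (72 mm across, 3 mm thick, thin grey ring and centre dot) fixed on a white strip (430 x 88 x 6 mm, roughly along y). Four coasters in a straight row, 85 mm apart. Origin: centre of its underside, 6 mm above the bench; its top is 9 mm above the bench. Its y axis runs along the row. This one is at the right (-y) end of the row.
- red_block: red end block, 76 mm across the strip, 22 mm along it, 18 mm high, fixed on the strip 62.5 mm beyond one end coaster's centre; it marks the tall end. It may be at either end; a white block of the same shape is at the other end. Origin: centre of its underside, 6 mm above the bench.
Mind the look-alikes: they are no part of the job. What is shaped like the bottle_orange_cap but green or purple is not meant.

How it is judged:
By the outcome, as a careful person would: the job done as asked, in the order asked, and still so for the second after the job is handed in, with the robot touching nothing.
It also fails if it takes over 96 s, if anything falls off the work surface, if the arm or the gripper's body presses on something with over 40 N, if the wrist force passes 120 N, or if a joint passes its speed limit or range.

### The arm

A 7-joint arm with a two-finger parallel gripper is mounted at the origin on the work surface; the furniture and walls round the work are solid. World frame = base frame: x ahead of the robot, y to its left, z up, the work surface at z = 0. Lengths are in m, angles in degrees, forces in N, time in s.
With the tool pointing down it reaches from about 0.425 to 0.875 m from the base axis. Payload 9.9 kg.
Tool frame: the origin (TCP) lies between the finger pads; the fingertips stand 11 mm ahead of it and the grasp point (between the pads) lies 8 mm behind it; z points along the fingers, x is the direction in which the jaws open and shut, and the axes are right-handed (so a half turn about z gives the same grasp; the last joint's range is limited). The gripper opens to 85 mm and grips with 20 to 120 N. Pads are 22 mm wide; open, the fingers measure 114 mm over their backs; the gripper's body (76 mm by 85 mm) begins 54 mm behind the grasp point. The pads swing forward as they close: fully open they stand 13 mm farther back than shut.
Start: joints at [71.975, 32.985, 1.427, 82.34, -0.859, 64.687, -3.237], TCP at [0.154, -0.657, 0.242] pointing down, gripper open.
Joint ranges: [-157.87, 157.87], [-19.46, 123.44], [-87.15, 90], [11.01, 140.99], [-62.26, 242.26], [9.8, 113.94], [-161.44, 161.44]. Speed limits (degrees/s): [127.2, 127.2, 172.46, 172.46, 180, 180, 180].

### API

Orientations are given as [roll, pitch, yaw] about the fixed x, y, z axes, in that order (R = Rz(yaw) Ry(pitch) Rx(roll)).
In Python, from cell import * gives the robot as it stands.
- The arm moves only by the tool jog_arm, never from a script. Its argument "rows" is a list of rows, each a list of 2 entries, a list of its own where there are three numbers: the shift along the tool's x, y, z scaled (see below), then the turn, a rotation vector about the tool's x, y, z scaled (see below). In form: [[[dx, dy, dz], [ax, ay, az]], ...]. A call has 1 to 8 rows; each row is the pose to reach, as a shift and turn from the pose commanded when the call began, along the tool's axes at that moment, turning the shorter way round; what a row does not reach only later rows make up. The controller multiplies each number of a shift by 100 cm and each number of a turn by 180 degrees. A row lasts 1/10 s, in which the tool goes at most 50 mm and 8.59 degrees, less where a joint would pass 70% of its speed; a pose out of reach is approached as far as the arm can. A call with a number of a shift or a turn outside -1 to 1 is refused whole. A call with a gripper value outside its range is refused whole. "jaw" is the opening, from -1 (shut) to 1 (fully open), set as the call begins (left out, the last holds). The fingers move at their own pace and stop on an object; "force" is the grip in N (left out, the last holds). Time passes only in rows, so rows that repeat a pose let the fingers close. It gives the time, the measured TCP pose, the force and the opening at its end, in the units of the state.
- get_state(): the state, without advancing time (a new reading comes with each control period).
- read_camera(name): name is "scene" or "top" or "wrist"; returns a dict with "pixels" (480x640x3 uint8, red, green, blue), "depth" (480x640 float32, m along the optical axis (not along the pixel's ray), 0 where there is no reading), "intrinsics" (3x3 intrinsics, pixels), "R" (3x3) and "t" (3): a world point X has camera coordinates R X + t. Camera axes: x right, y down, z forward; pixel columns grow to the right and rows downward; lengths in m; the calibration is good to about 2 mm. A picture is of the moment at which its call begins.
- hand_in(): hands the job in, once; it reports no verdict.
Trained networks look in the newest picture that a camera, given by its name, has taken for a name from the list of things; names that differ only in an ending like _2 or _b are one class to them, and where a whole thing is asked for, a point or a joint stands for the part that bears it (a point fixed in the world has none). Each returns a list of dicts, best first, with "conf" (0 to 1); they miss things now and then, are a little off and sometimes report something else, mostly with a low value. They report only what shows in the picture. A call takes as long as a camera call. They do not tell look-alikes from the thing itself.
- search_frame(camera, thing): "at" ([x, y, z] in m, in the coordinates of the camera as it stood for that picture, good to about 4 mm: the middle of the surface that is visible of it).
- place_of(camera, thing): "at" ([x, y, z] in m, in the coordinates of the camera as it stood for that picture, good to about 4 mm: a listed point, or the origin of a listed thing).
The state is a dict: "t": time; "joint_positions": joint angles; "qvel": joint speeds; "joint_efforts": joint torques, N m; "tool_pos": TCP position; "orientation": TCP orientation; "ft_force": force on the tool from outside, world axes, zero at the start; "torque": the same for the moment, N m; "finger_gap": opening from 0.0 (shut) to 1.0 (fully open).
Only numpy, scipy, OpenCV 4.12 (cv2) and the standard library are available. Lean on these libraries where they do the work, as an engineer would, in place of code of your own. Each camera call takes 0.05 s, during which the arm holds its last target.

## Working session

There is one attempt and no reset: what is moved stays moved. The work goes in short steps, Python scripts to look and compute and a tool call to move; the robot and the scene stay as the last step left them, time stands still between calls to the robot, and variables do not carry over. Pictures are saved under pics/ and viewed, and the job is handed in when it is done.

Besides the shell and the picture viewer there is one more tool, called after "Call:" by a JSON object that holds its "name" and its "arguments", one argument or row to a line. jog_arm: Moves the arm, as the interface text tells. Shifts and turns lie within -1 to 1; 1 stands for 100 cm of shift or 180 degrees of turn. Its arguments: {"type":"object","properties":{"rows":{"type":"array","items":{"type":"array"}},"jaw":{"type":"number"},"force":{"type":"number"}},"required":["rows"]}

```bash
ls; mkdir -p pics; python3 - <<'E'
from cell import *
import cv2,numpy as np
print(get_state())
for c in ["scene","top"]:
    r=read_camera(c); cv2.imwrite(f"pics/{c}0.png",r["pixels"][:,:,::-1]); print(c,r["intrinsics"].tolist(),r["R"].tolist(),r["t"])
    np.savez(f"{c}0.npz",**{k:r[k] for k in r})
    for th in ["bottle_red_cap","bottle_orange_cap","vial_blue_cap","vial_red_cap","vial_black_cap","coaster_1","red_block"]:
        for d in place_of(c,th):
            p=r["R"].T@(np.array(d["at"])-r["t"]); q=r["intrinsics"]@np.array(d["at"]); 
            print(th,np.round(p,3),np.round(q[:2]/q[2]),d["conf"])
E
```

```text
pics
{'t': 0.0, 'joint_positions': array([71.9727507 , 33.03256544,  1.42276763, 82.38774478, -0.86115313,
       64.68773218, -3.23734341]), 'qvel': array([ 0.06789445,  0.07623387, -0.07824929, -0.09944383, -0.06962973,
        0.08741622,  0.06488902]), 'joint_efforts': array([-7.19001946e-04, -7.65762663e+01,  2.25125872e+00, -2.85955811e+01,
        1.54906686e-02,  1.28411088e-02, -3.16521346e-05]), 'tool_pos': array([ 0.15435023, -0.65664719,  0.24143541]), 'orientation': array([ 1.79996817e+02,  9.74513879e-02, -7.67724940e+01]), 'ft_force': array([-1.06835404,  0.73183959, -0.31115598]), 'torque': array([ 0.04582756, -0.04077576, -0.00836125]), 'finger_gap': 1.0016646366623938}
scene [[522.9981000348916, 0.0, 315.63731695698414], [0.0, 522.9981000348916, 234.26931625126042], [0.0, 0.0, 1.0]] [[-0.6330501494205125, 0.773939536937295, 0.016281937352541513], [0.3659420383096009, 0.3177274095548359, -0.8747203654971047], [-0.6821538924000079, -0.5477836127366893, -0.48435439576890377]] [ 0.35994421 -0.14255153  1.61048568]
bottle_red_cap [ 0.439  0.367 -0.003] [488. 299.] 0.63
b
[... 1273 characters left out ...]
814  1.78102643]
bottle_red_cap [ 0.441  0.365 -0.003] [197. 283.] 0.92
bottle_orange_cap [ 0.364 -0.475 -0.001] [466. 313.] 0.82
bottle_orange_cap [0.394 0.171 0.002] [258. 299.] 0.8
bottle_orange_cap [ 0.456 -0.063 -0.004] [334. 281.] 0.76
bottle_orange_cap [0.368 0.088 0.001] [285. 308.] 0.56
bottle_orange_cap [ 0.47  -0.175 -0.003] [370. 277.] 0.55
vial_red_cap [ 0.459  0.249 -0.002] [234. 278.] 0.44
vial_black_cap [ 0.459  0.138 -0.002] [269. 279.] 0.44
coaster_1 [0.598 0.246 0.003] [236. 234.] 0.76
coaster_1 [ 0.626 -0.013  0.007] [319. 227.] 0.73
coaster_1 [0.609 0.159 0.007] [264. 231.] 0.67
coaster_1 [0.618 0.073 0.005] [291. 229.] 0.63
red_block [0.607 0.158 0.009] [264. 231.] 0.43
```

View pics/scene0.png

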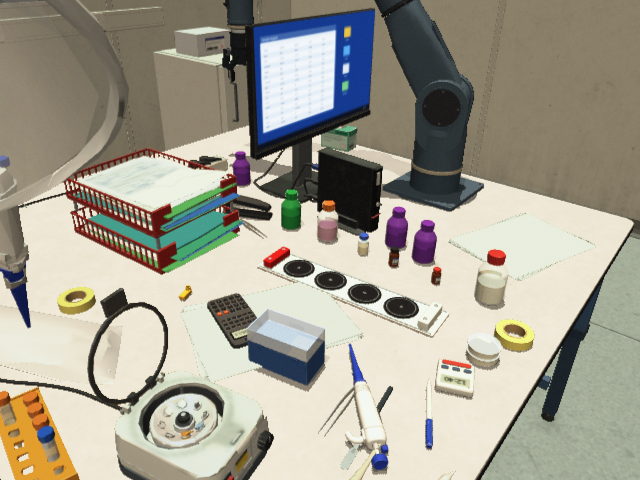

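View pics/top0.png

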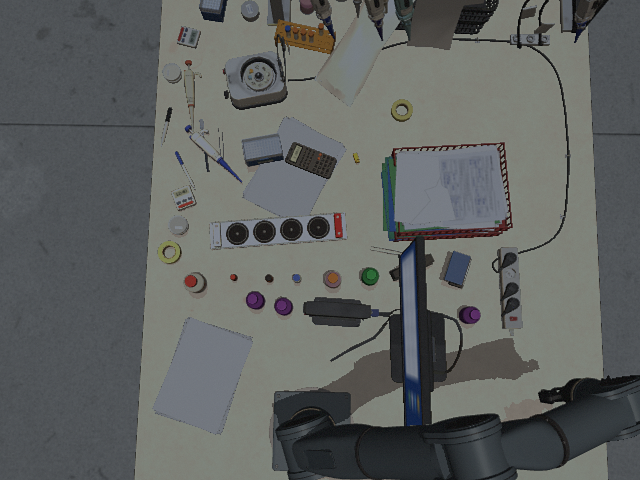

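```bash
python3 - <<'E'
import cv2
a=cv2.imread('pics/scene0.png')[120:340,200:540]; cv2.imwrite('pics/s_crop.png',cv2.resize(a,(800,518),interpolation=3))
a=cv2.imread('pics/top0.png')[200:350,160:400]; cv2.imwrite('pics/t_crop.png',cv2.resize(a,(800,500),interpolation=3))
E
```

```text
(no output)
```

View pics/s_crop.png

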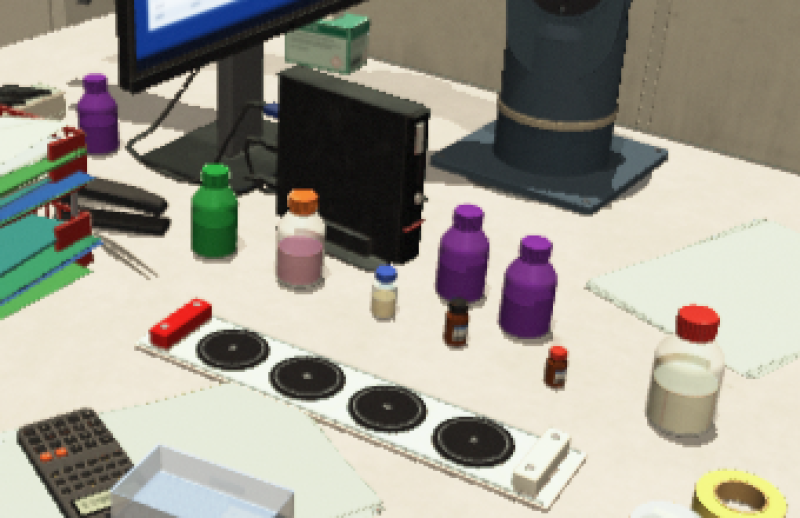

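View pics/t_crop.png

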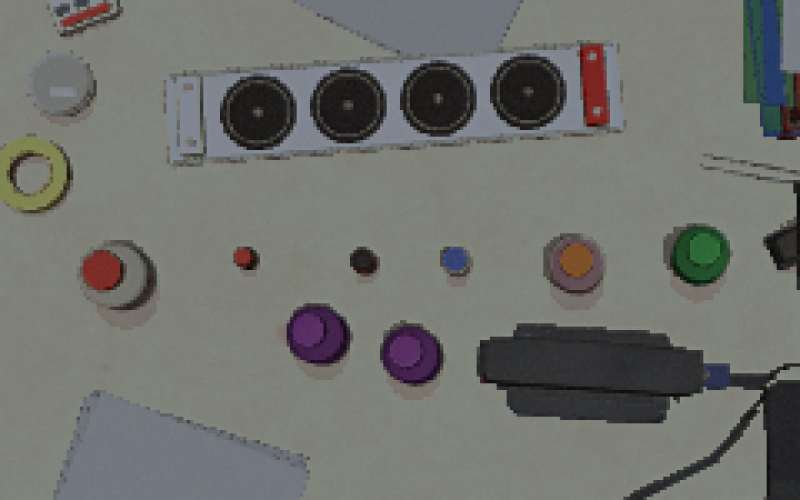

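The row runs from the white block (+y) to the red block (−y) in both pictures.

Candidates in the scene image:
- **Orange-capped bottle:** pixel (327,222) is the target. The look-alikes are green (290,210) and purple (397,228), (424,241) and (241,168).
- **Small vials:** blue cap (363,243) and red cap (436,275) are targets. The black cap (394,257) stays.
- **Red-capped bottle:** (491,278) is the only one.

The crop agrees with these choices.

So the order is red bottle to coaster_4 (−y), orange to coaster_3, blue vial to coaster_2 and red vial to coaster_1. Next I'll measure from the cap and coaster pixels.

```bash
cat > h.py <<'E'
import numpy as np,cv2
def ray(r,u,v,z):
    d=r["R"].T@(np.linalg.inv(r["intrinsics"])@np.array([u,v,1.])); c=-r["R"].T@r["t"]
    return c+d*(z-c[2])/d[2]
def cloud(r):
    K=r["intrinsics"];D=r["depth"];v,u=np.mgrid[:480,:640]
    P=np.stack([(u-K[0,2])/K[0,0]*D,(v-K[1,2])/K[1,1]*D,D],-1)
    W=(P-r["t"])@r["R"]; W[D<=0]=np.nan
    return W
def blob(r,mask,z,near=None):
    n,l,s,c=cv2.connectedComponentsWithStats(mask.astype(np.uint8))
    return [(np.round(ray(r,*c[i],z)[:2],4),np.round(c[i],1),int(s[i,4])) for i in range(1,n) if s[i,4]>4]
def hsv(r): return cv2.cvtColor(np.ascontiguousarray(r["pixels"]),cv2.COLOR_RGB2HSV).astype(int)
E
python3 - <<'E'
from h import *
for c in ["top","scene"]:
    r=np.load(f"{c}0.npz"); W=cloud(r)
    h=hsv(r);H,S,V=h[...,0],h[...,1],h[...,2]
    box=(W[...,0]>.33)&(W[...,0]<.72)&(W[...,1]>-.2)&(W[...,1]<.45)
    if c=="top":
      for nm,m,z in [("red",((H<6)|(H>174))&(S>140),.11),("orange",(H>7)&(H<18)&(S>120),.098),("blue",(H>105)&(H<125)&(S>110),.05),("red36",((H<6)|(H>174))&(S>140),.036)]:
        print(c,nm,blob(r,m&box,z))
      print("coast",[b for b in blob(r,(V<45)&box&(W[...,0]>.5),.009) if b[2]>100])
    b=(W[...,0]>.3)&(W[...,0]<.45)&(W[...,1]>-.16)&(W[...,1]<.04)&(W[...,2]>.02)&(V<60)
    P=W[b]; print("box",np.nanpercentile(P,[1,50,99],axis=0).round(3))
    m=(W[...,1]>-.32)&(W[...,1]<-.2)&(W[...,2]>.3)
    P=W[m]; print("mon",np.nanpercentile(P,[1,50,99],axis=0).round(3))
r=np.load("top0.npz");W=cloud(r);
for v,u in [(430,415),(440,380),(430,450),(420,500),(440,300),(425,560),(400,620)]: print(u,v,W[v,u].round(3))
E
```

```text
top red [(array([0.6682, 0.3834]), array([185.8, 203.9]), 29), (array([ 0.6124, -0.0709]), array([337.7, 225. ]), 142), (array([0.438, 0.359]), array([190.2, 280.9]), 105), (array([0.4519, 0.2346]), array([232.8, 276.9]), 21)]
top orange [(array([ 0.4561, -0.058 ]), array([332.5, 277.6]), 79), (array([0.4482, 0.2293]), array([235.2, 278.6]), 5), (array([0.444 , 0.1322]), array([268. , 280.6]), 5)]
top blue [(array([0.4601, 0.0524]), array([296. , 277.2]), 33), (array([ 0.3628, -0.1866]), array([374.4, 310.8]), 9), (array([ 0.3512, -0.1867]), array([374.5, 314.6]), 11)]
top red36 [(array([0.6847, 0.4017]), array([185.8, 203.9]), 29), (array([ 0.6265, -0.0721]), array([337.7, 225. ]), 142), (array([0.4447, 0.3763]), array([190.2, 280.9]), 105), (array([0.4591, 0.2465]), array([232.8, 276.9]), 21)]
coast [(array([ 0.6226, -0.0096]), array([317.7, 227.4]), 302), (array([0.6153, 0.0741]), array([291. , 229.3]), 302), (array([0.6071, 0.1587]), array([264. , 231.3]), 303), (array([0.5986, 0.243 ]), array([237. , 233.5]), 299)]
box [[ 0.336 -0.158  0.024]
 [ 0.357 -0.069  0.183]
 [ 0.432  0.021  0.193]]
mon [[ 0.026 -0.318  0.307]
 [ 0.128 -0.257  0.671]
 [ 1.168 -0.203  0.815]]
box [[ 0.352 -0.155  0.022]
 [ 0.375 -0.047  0.108]
 [ 0.383  0.028  0.182]]
mon [[-1.789 -0.298  0.302]
 [ 0.304 -0.248  0.398]
 [ 0.517 -0.219  0.49 ]]
415 430 [ 0.108 -0.217  0.664]
380 440 [ 0.077 -0.156  0.596]
450 430 [ 0.127 -0.26   0.783]
500 420 [ 0.145 -0.348  0.779]
300 440 [0.033 0.017 0.351]
560 425 [ 0.13  -0.475  0.721]
620 400 [ 0.171 -0.619  0.655]
```

Call:
{"name": "jog_arm", "arguments": {
  "rows": [
    [[0,0,-0.38],[0,0,0]],
    [[0,0,-0.38],[0,0,0]],
    [[0,0,-0.38],[0,0,0]],
    [[0,0,-0.38],[0,0,0]],
    [[0,0,-0.38],[0,0,0]],
    [[0,0,-0.38],[0,0,0]],
    [[0,0,-0.38],[0,0,0]],
    [[0,0,-0.38],[0,0,0]]
  ]
}}

```text
t: 1.6
tool_pos: [0.1508, -0.6451, 0.5996]
orientation: [179.9, -2.6, -76.9]
ft_force: [-0.7, 0.6, -0.0]
finger_gap: 0.999
```

```bash
cat > go.py <<'E'
from cell import *
from h import *
from scipy.spatial.transform import Rotation as Ro
import sys
def rel(x,y,z,yaw,p0=None,R0=None):
    s=get_state(); p=np.array(s["tool_pos"]) if p0 is None else p0
    R=Ro.from_euler("xyz",s["orientation"],degrees=True)
    T=Ro.from_euler("xyz",[180,0,yaw],degrees=True)
    d=R.inv().apply(np.array([x,y,z])-p); a=(R.inv()*T).as_rotvec()/np.pi
    print("rel",d.round(4),a.round(4),"| dist",np.linalg.norm(d).round(3),"rows",np.ceil(max(np.linalg.norm(d)/.05,np.linalg.norm(a)*180/8.59)))
if __name__=="__main__":
    s=get_state(); print(s["t"],s["tool_pos"].round(4),s["orientation"].round(2),s["joint_positions"].round(1),s["ft_force"].round(1),s["finger_gap"])
    a=[float(v) for v in sys.argv[1:]]
    for i in range(0,len(a),4): rel(*a[i:i+4])
E
python3 go.py .45 -.48 .62 -60 .62 -.2 .62 -20 .56 .15 .62 0; python3 - <<'E'
from cell import *;import cv2
cv2.imwrite("pics/s1.png",read_camera("scene")["pixels"][:,:,::-1])
E
```

```text
1.6 [ 0.1508 -0.6451  0.5996] [179.88  -2.56 -76.85] [ 6.790e+01  3.070e+01  1.440e+01  3.360e+01 -8.000e+00  1.138e+02
 -1.000e-01] [-0.7  0.6 -0. ] 0.9990013060863058
rel [-0.0918 -0.3289 -0.0252] [ 0.0027 -0.014  -0.0936] | dist 0.342 rows 7.0
rel [-0.3255 -0.5581 -0.0361] [ 0.0077 -0.0127 -0.3158] | dist 0.647 rows 13.0
rel [-0.6797 -0.5792 -0.052 ] [ 0.0101 -0.0116 -0.4269] | dist 0.894 rows 18.0
```

View pics/s1.png

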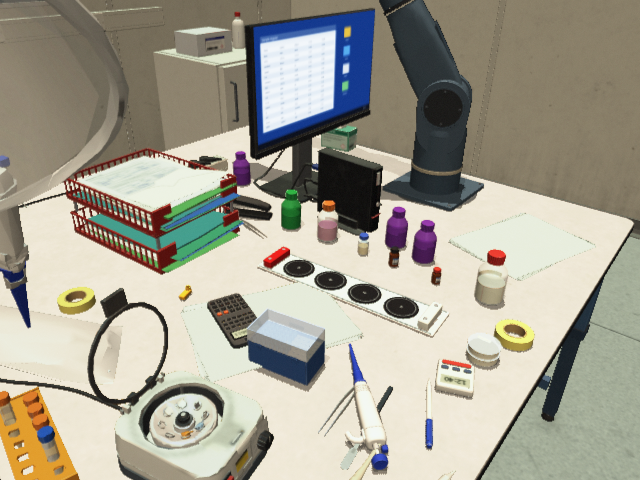

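```bash
python3 go.py .45 -.48 .585 -60
```

```text
1.65 [ 0.1501 -0.642   0.6015] [179.9   -2.48 -76.86] [ 6.790e+01  3.040e+01  1.410e+01  3.380e+01 -7.800e+00  1.139e+02
 -1.000e-01] [-1.4  2.4  2.5] 1.0012156374877526
rel [-0.0902 -0.3289  0.012 ] [ 0.0026 -0.0136 -0.0937] | dist 0.341 rows 7.0
```

Call:
{"name": "jog_arm", "arguments": {
  "rows": [
    [[-0.09,-0.329,0.02],[0.0026,-0.0136,-0.094]],
    [[-0.09,-0.329,0.02],[0.0026,-0.0136,-0.094]],
    [[-0.09,-0.329,0.02],[0.0026,-0.0136,-0.094]],
    [[-0.09,-0.329,0.02],[0.0026,-0.0136,-0.094]],
    [[-0.09,-0.329,0.02],[0.0026,-0.0136,-0.094]],
    [[-0.09,-0.329,0.02],[0.0026,-0.0136,-0.094]],
    [[-0.09,-0.329,0.02],[0.0026,-0.0136,-0.094]],
    [[-0.09,-0.329,0.02],[0.0026,-0.0136,-0.094]]
  ]
}}

```text
t: 2.45
tool_pos: [0.4562, -0.4756, 0.5701]
orientation: [-179.6, 0.9, -59.3]
ft_force: [-0.1, -0.7, -0.8]
finger_gap: 0.999
```

```bash
python3 go.py .62 -.2 .575 -25
```

```text
2.45 [ 0.4562 -0.4756  0.5701] [-179.62    0.94  -59.3 ] [ 38.6  31.1  11.1  37.1  -6.8 113.  -13.8] [-0.1 -0.7 -0.8] 0.9989052493324344
rel [-0.1534 -0.2815 -0.0006] [-0.0036  0.0044 -0.1906] | dist 0.321 rows 7.0
```

Call:
{"name": "jog_arm", "arguments": {
  "rows": [
    [[-0.153,-0.282,0],[-0.0036,0.0044,-0.19]],
    [[-0.153,-0.282,0],[-0.0036,0.0044,-0.19]],
    [[-0.153,-0.282,0],[-0.0036,0.0044,-0.19]],
    [[-0.153,-0.282,0],[-0.0036,0.0044,-0.19]],
    [[-0.153,-0.282,0],[-0.0036,0.0044,-0.19]],
    [[-0.153,-0.282,0],[-0.0036,0.0044,-0.19]],
    [[-0.153,-0.282,0],[-0.0036,0.0044,-0.19]],
    [[-0.153,-0.282,0],[-0.0036,0.0044,-0.19]]
  ]
}}

```text
t: 3.25
tool_pos: [0.6189, -0.2025, 0.5739]
orientation: [179.7, 0.0, -25.3]
ft_force: [-0.3, 0.2, -0.0]
finger_gap: 0.997
```

```bash
python3 go.py .56 .1 .45 0
```

```text
3.25 [ 0.6189 -0.2025  0.5739] [ 1.7971e+02  1.0000e-02 -2.5280e+01] [ 12.7  29.2   3.1  39.3  -1.3 111.6 -10.4] [-0.3  0.2 -0. ] 0.9973985934449259
rel [-0.1824 -0.249   0.1227] [ 0.0016  0.0004 -0.1405] | dist 0.332 rows 7.0
```

Call:
{"name": "jog_arm", "arguments": {
  "rows": [
    [[-0.182,-0.249,0.123],[0.0016,0,-0.14]],
    [[-0.182,-0.249,0.123],[0.0016,0,-0.14]],
    [[-0.182,-0.249,0.123],[0.0016,0,-0.14]],
    [[-0.182,-0.249,0.123],[0.0016,0,-0.14]],
    [[-0.182,-0.249,0.123],[0.0016,0,-0.14]],
    [[-0.182,-0.249,0.123],[0.0016,0,-0.14]],
    [[-0.182,-0.249,0.123],[0.0016,0,-0.14]],
    [[-0.182,-0.249,0.123],[0.0016,0,-0.14]]
  ]
}}

```text
t: 4.05
tool_pos: [0.5589, 0.0996, 0.4483]
orientation: [179.9, 0.1, -0.0]
ft_force: [0.4, -0.2, -0.0]
finger_gap: 1.001
```

```bash
python3 - <<'E'
from cell import *;from h import *
r=read_camera("wrist");np.savez("w1.npz",**r);cv2.imwrite("pics/w1.png",r["pixels"][:,:,::-1])
print(-r["R"].T@r["t"],r["R"][2])
E
python3 go.py .438 .359 .25 0
```

```text
[0.55981421 0.17671049 0.58007475] [-0.00148394 -0.30263244 -0.95310619]
4.1 [0.56   0.0966 0.4493] [ 1.7978e+02  2.0000e-02 -2.3000e-01] [ -9.7  17.6  -7.4  76.4   2.4  86.3 -17.1] [ 0.1 -0.9 -0.2] 0.9989580459467653
rel [-0.123  -0.2626  0.1983] [ 0.0012  0.0001 -0.0013] | dist 0.351 rows 8.0
```

View pics/w1.png

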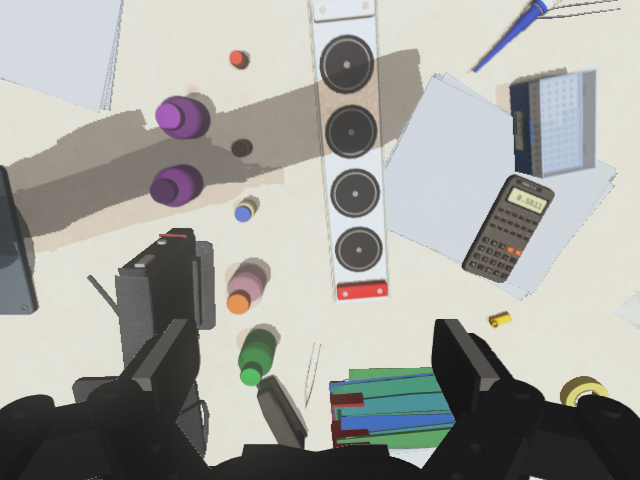

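Wrist view: red vial (238,58), black (241,147), blue (243,212), orange cap (238,302), green (250,373), purples (175,115)/(170,185), coasters at (347,64),(351,132),(355,193),(359,249), red block (361,291). This matches the choices. Next I'll measure from it.

```bash
cat >> h.py <<'E'
def measure(r,pr=True):
    h=hsv(r);H,S,V=h[...,0],h[...,1],h[...,2]
    red=((H<8)|(H>172))&(S>120)&(V>90)
    for nm,m,z in [("red110",red,.11),("orange",(H>8)&(H<18)&(S>140)&(V>120),.098),("blue",(H>105)&(H<125)&(S>90)&(V>90),.05),("red36",red,.036)]:
        print(nm,[b for b in blob(r,m,z) if b[2]>60 and .4<b[0][0]<.5])
    print("coast",[b for b in blob(r,(V<75)&(S<100),.009) if b[2]>800 and .57<b[0][0]<.65])
E
python3 -c "
from h import *
r=np.load('w1.npz'); measure(r)"
```

```text
red110 [(array([0.4742, 0.2394]), array([235.8,  57.4]), 140)]
orange [(array([ 0.4561, -0.0555]), array([237.3, 303.6]), 331)]
blue [(array([0.4601, 0.0545]), array([242.1, 213.9]), 176)]
red36 [(array([0.4608, 0.2493]), array([235.8,  57.4]), 140)]
coast [(array([0.6075, 0.1608]), array([350.7, 131.1]), 1278)]
```

Call:
{"name": "jog_arm", "arguments": {
  "rows": [
    [[-0.123,-0.262,0.198],[0.0012,0,0]],
    [[-0.123,-0.262,0.198],[0.0012,0,0]],
    [[-0.123,-0.262,0.198],[0.0012,0,0]],
    [[-0.123,-0.262,0.198],[0.0012,0,0]],
    [[-0.123,-0.262,0.198],[0.0012,0,0]],
    [[-0.123,-0.262,0.198],[0.0012,0,0]],
    [[-0.123,-0.262,0.198],[0.0012,0,0]],
    [[-0.123,-0.262,0.198],[0.0012,0,0]]
  ]
}}

```text
t: 4.9
tool_pos: [0.4376, 0.3606, 0.2481]
orientation: [179.9, 0.1, -0.1]
ft_force: [-1.3, -0.4, 0.6]
finger_gap: 1.002
```

```bash
cat > look.py <<'E'
import sys
from cell import *;from h import *
n=sys.argv[1]
r=read_camera("wrist");np.savez(n+".npz",**r);cv2.imwrite(f"pics/{n}.png",r["pixels"][:,:,::-1])
measure(r)
E
python3 look.py w2; python3 go.py .438 .359 .055 0
```

```text
red110 [(array([0.4385, 0.3633]), array([316. , 231.2]), 1710), (array([0.4553, 0.2912]), array([338.4, 323.9]), 202)]
orange []
blue []
red36 [(array([0.4385, 0.3429]), array([316. , 231.2]), 1710), (array([0.4599, 0.2511]), array([338.4, 323.9]), 202)]
coast []
4.95 [0.4399 0.3583 0.2497] [179.91   0.    -0.24] [-34.8  23.7 -13.4  98.    6.3  59.  -50.6] [ 0.8 -0.2  0.2] 1.0012196671726947
rel [-0.0019 -0.001   0.1947] [ 0.0005  0.     -0.0013] | dist 0.195 rows 4.0
```

View pics/w2.png

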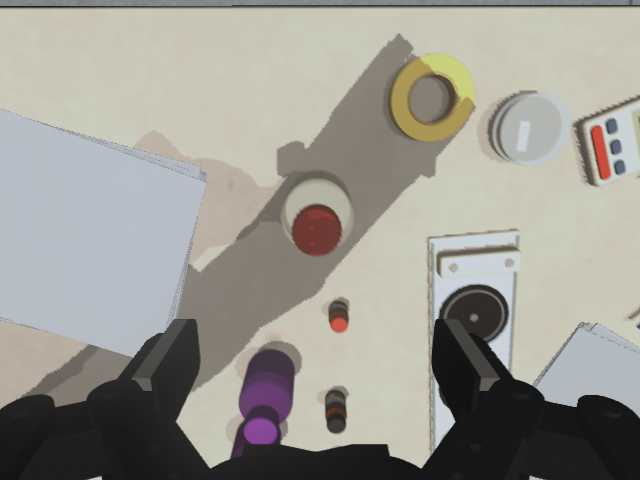

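Call:
{"name": "jog_arm", "arguments": {
  "rows": [
    [[0,-0.001,0.05],[0,0,0]],
    [[0,-0.001,0.1],[0,0,0]],
    [[0,-0.001,0.15],[0,0,0]],
    [[0,-0.001,0.18],[0,0,0]],
    [[0,-0.001,0.194],[0,0,0]],
    [[0,-0.001,0.194],[0,0,0]],
    [[0,-0.001,0.194],[0,0,0]]
  ]
}}

```text
t: 5.65
tool_pos: [0.4438, 0.3581, 0.0585]
orientation: [-179.9, -0.2, -0.6]
ft_force: [0.3, -0.0, 0.8]
finger_gap: 0.999
```

Call:
{"name": "jog_arm", "arguments": {
  "rows": [
    [[0,0,0],[0,0,0]],
    [[0,0,0],[0,0,0]],
    [[0,0,0],[0,0,0]],
    [[0,0,0],[0,0,0]],
    [[0,0,0],[0,0,0]],
    [[0,0,0],[0,0,0]],
    [[0,0,0],[0,0,0]],
    [[0,0,0],[0,0,0]]
  ],
  "jaw": -1,
  "force": 25
}}

```text
t: 6.45
tool_pos: [0.4427, 0.3598, 0.0591]
orientation: [-179.9, -0.3, -0.4]
ft_force: [-1.6, -1.4, 8.0]
finger_gap: 0.688
```

```bash
python3 look.py w3; python3 go.py
```

```text
red110 [(array([0.4439, 0.3709]), array([318.4, 404.1]), 10129)]
orange []
blue []
red36 [(array([0.4446, 0.3115]), array([318.4, 404.1]), 10129)]
coast []
6.5 [0.4427 0.3598 0.0591] [-179.86   -0.28   -0.45] [-37.1  37.  -10.5 109.7  11.4  34.  -55.4] [-1.8 -1.6  8.6] 0.6878933457609973
```

View pics/w3.png

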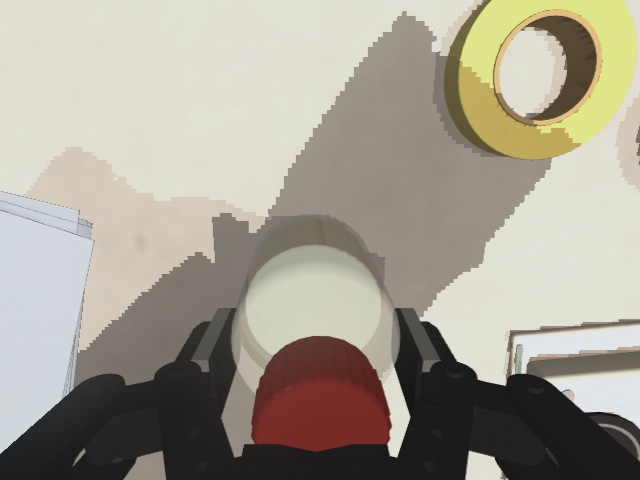

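```bash
python3 - <<'E'
from h import *
r=np.load('w1.npz');h=hsv(r);V=h[...,2]
m=(V<90).astype(np.uint8); m[:, :310]=0; m[:,390:]=0; m[290:]=0
m=cv2.morphologyEx(m,cv2.MORPH_CLOSE,np.ones((5,5),np.uint8))
cs,_=cv2.findContours(m,0,1)
for c in cs:
    if cv2.contourArea(c)>600:
        e=cv2.fitEllipse(c); print(np.round(e[0],1),np.round(e[1],1),ray(r,*e[0],.009).round(4))
# centre dots
for (u,v) in [(347,64),(351,132),(355,193),(359,249)]:
    p=V[v-8:v+9,u-8:u+9].astype(float); w=np.clip(p-90,0,None); yy,xx=np.mgrid[-8:9,-8:9]
    a,b=u+(w*xx).sum()/w.sum(),v+(w*yy).sum()/w.sum(); print("dot",a.round(1),b.round(1),ray(r,a,b,.009).round(4))
E
python3 go.py .44 .359 .25 0  .6224 -.009 .25 0
```

```text
[358.3 248.8] [42.4 45.4] [ 0.6233 -0.0084  0.009 ]
[354.5 192.6] [45.9 48. ] [0.6152 0.0762 0.009 ]
[350.6 131.1] [49.6 52.1] [0.6073 0.1608 0.009 ]
[346.3  64.1] [51.9 57.1] [0.5994 0.2448 0.009 ]
dot 346.3 64.2 [0.5996 0.2447 0.009 ]
dot 350.8 131.7 [0.6075 0.1601 0.009 ]
dot 354.8 193.4 [0.6155 0.0751 0.009 ]
dot 358.5 249.5 [ 0.6235 -0.0095  0.009 ]
6.5 [0.4427 0.3598 0.0591] [-179.86   -0.28   -0.45] [-37.1  37.  -10.5 109.7  11.4  34.  -55.4] [-1.8 -1.6  8.6] 0.6878933457609973
rel [-0.0017  0.0004 -0.1909] [-0.0008 -0.0016 -0.0025] | dist 0.191 rows 4.0
rel [ 0.1835  0.3669 -0.1909] [-0.0008 -0.0016 -0.0025] | dist 0.453 rows 10.0
```

Call:
{"name": "jog_arm", "arguments": {
  "rows": [
    [[0,0,-0.02],[0,0,0]],
    [[0,0,-0.06],[0,0,0]],
    [[0,0,-0.1],[0,0,0]],
    [[0,0,-0.13],[0,0,0]],
    [[0,0,-0.13],[0,0,0]]
  ]
}}

```text
t: 7.0
tool_pos: [0.4435, 0.3608, 0.1925]
orientation: [-179.6, -0.5, -0.5]
ft_force: [0.7, 0.8, -1.6]
finger_gap: 0.684
```

```bash
python3 go.py  .623 -.009 .19 0
```

```text
7.0 [0.4435 0.3608 0.1925] [-179.62   -0.54   -0.46] [-35.1  27.  -13.1 102.5   7.8  50.8 -52.1] [ 0.7  0.8 -1.6] 0.6836700393341024
rel [0.1825 0.3684 0.0018] [-0.0021 -0.003  -0.0026] | dist 0.411 rows 9.0
```

Call:
{"name": "jog_arm", "arguments": {
  "rows": [
    [[0.023,0.046,0],[0,0,0]],
    [[0.068,0.138,0],[0,0,0]],
    [[0.09,0.182,0],[0,0,0]],
    [[0.113,0.228,0],[0,0,0]],
    [[0.136,0.275,0],[0,0,0]],
    [[0.159,0.321,0],[-0.001,-0.0015,-0.002]],
    [[0.173,0.349,0],[-0.001,-0.0015,-0.002]],
    [[0.1825,0.368,0],[-0.001,-0.0015,-0.002]]
  ]
}}

```text
t: 7.8
tool_pos: [0.6168, -0.0026, 0.1873]
orientation: [179.9, 0.1, -0.1]
ft_force: [1.7, 0.2, -2.7]
finger_gap: 0.684
```

Call:
{"name": "jog_arm", "arguments": {
  "rows": [
    [[0,0,0],[0,0,0]],
    [[0,0,0],[0,0,0]]
  ]
}}

```text
t: 8.0
tool_pos: [0.6164, -0.0024, 0.1868]
orientation: [179.9, 0.2, -0.3]
ft_force: [-0.5, 1.1, -2.7]
finger_gap: 0.683
```

```bash
python3 look.py w4; python3 - <<'E'
from cell import *;from h import *
r=read_camera("top");np.savez("t4.npz",**r)
a=r["pixels"][180:330,170:370,::-1];cv2.imwrite("pics/t4.png",cv2.resize(a,(800,600),interpolation=3))
E
python3 go.py .623 -.009 .069 0
```

```text
red110 []
orange [(array([ 0.4566, -0.0538]), array([ 57.9, 337.1]), 1513)]
blue [(array([0.46  , 0.0559]), array([ 74.9, 150.4]), 842)]
red36 []
coast [(array([0.6144, 0.0754]), array([311.6, 118.1]), 1487), (array([0.6146, 0.0778]), array([311.8, 114.7]), 4743), (array([ 0.5823, -0.189 ]), array([279.3, 415.3]), 54932), (array([0.626 , 0.0087]), array([327. , 207.2]), 1206)]
8.1 [0.616  0.0007 0.1873] [ 1.7993e+02  1.4000e-01 -2.0000e-02] [  2.7  31.1 -11.3  95.5   7.2  54.3 -11.3] [-0.8 -0.6 -2.3] 0.6854706027669171
rel [0.0073 0.0096 0.1183] [ 0.0004  0.0008 -0.0001] | dist 0.119 rows 3.0
```

View pics/w4.png

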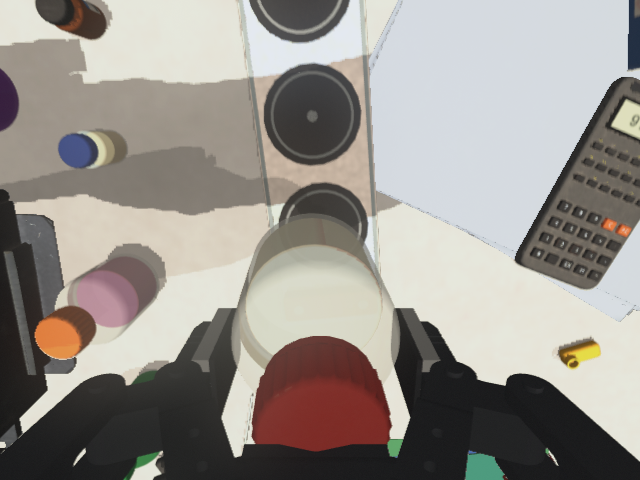

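```bash
python3 - <<'E'
from h import *
r=np.load("t4.npz");h=hsv(r);H,S,V=h[...,0],h[...,1],h[...,2]
red=((H<8)|(H>172))&(S>120)
print([b for b in blob(r,red,.24) if b[2]>15 and 150<b[1][1]<330]); 
r=np.load("w4.npz");V=hsv(r)[...,2]
# body outline of bottle, wrist: cap center projection at cap top
h=hsv(r);H,S=h[...,0],h[...,1]
red=((H<8)|(H>172))&(S>120)&(V>60)
print(blob(r,red,.24)[:4])
E
```

```text
[(array([ 0.8004, -0.5266]), array([502.6, 152.9]), 17), (array([ 0.7858, -0.2218]), array([393.6, 156.1]), 32), (array([ 0.7697, -0.5273]), array([503.2, 163.6]), 19), (array([0.639 , 0.3523]), array([185.4, 203.9]), 35), (array([ 0.571 , -0.4372]), array([471.9, 233.3]), 344), (array([ 0.5734, -0.3338]), array([434.2, 231.8]), 295), (array([ 0.5549, -0.251 ]), array([404. , 237.9]), 48), (array([0.439 , 0.2134]), array([232.9, 277. ]), 27)]
[(array([0.6189, 0.029 ]), array([322.5, 336. ]), 8), (array([0.6187, 0.0119]), array([321.3, 400.6]), 11822), (array([ 0.6647, -0.0113]), array([504.5, 477.4]), 12)]
```

View pics/t4.png

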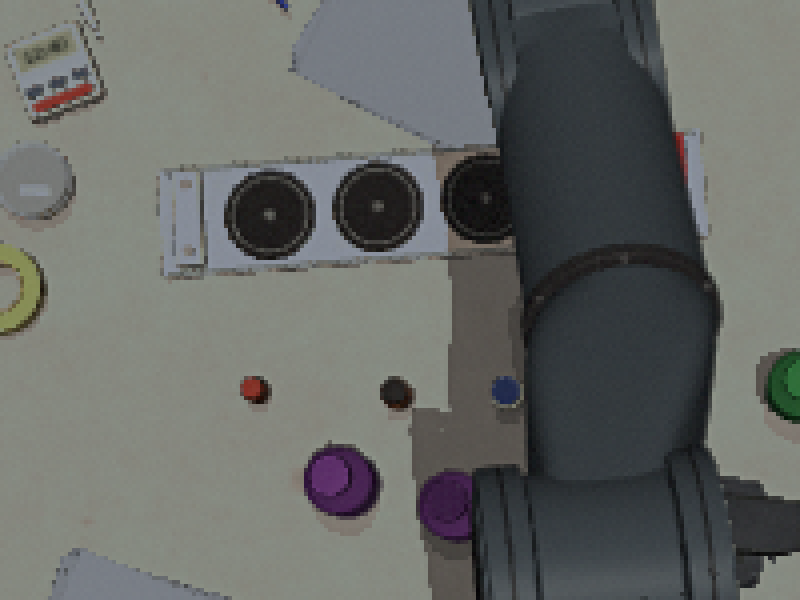

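```bash
python3 - <<'E'
from h import *
r=np.load("w4.npz");V=hsv(r)[...,2]
u,v=312,116
p=V[v-9:v+10,u-9:u+10].astype(float); w=np.clip(p-80,0,None); yy,xx=np.mgrid[-9:10,-9:10]
a,b=u+(w*xx).sum()/w.sum(),v+(w*yy).sum()/w.sum(); print("dot",a,b,ray(r,a,b,.009))
print("cam",-r["R"].T@r["t"],r["R"])
r=np.load("w3.npz");print("cam3",-r["R"].T@r["t"],r["R"])
from cell import *
s=[get_state()["tool_pos"] for _ in range(3)];print(s)
E
```

```text
dot 311.7067307692308 115.6741452991453 [0.61450847 0.07708001 0.009     ]
cam [0.61771303 0.07473194 0.31865638] [[ 0.99998673 -0.00477963 -0.00192388]
 [-0.00397378 -0.95314509  0.30248743]
 [-0.00327951 -0.30247577 -0.95315143]]
cam3 [0.44320855 0.43625831 0.1912983 ] [[ 0.99995492 -0.00761913  0.00566598]
 [-0.00896128 -0.95454588  0.29792927]
 [ 0.00313848 -0.29796662 -0.95457113]]
[array([0.61597806, 0.00074203, 0.18726334]), array([0.61597806, 0.00074203, 0.18726334]), array([0.61597806, 0.00074203, 0.18726334])]
```

Call:
{"name": "jog_arm", "arguments": {
  "rows": [
    [[0.0055,0.0075,0.02],[0,0,0]],
    [[0.0055,0.0075,0.05],[0,0,0]],
    [[0.0055,0.0075,0.08],[0,0,0]],
    [[0.0055,0.0075,0.1],[0,0,0]],
    [[0.0055,0.0075,0.11],[0,0,0]],
    [[0.0055,0.0075,0.113],[0,0,0]],
    [[0.0055,0.0075,0.113],[0,0,0]]
  ]
}}

```text
t: 8.8
tool_pos: [0.6221, -0.0074, 0.0751]
orientation: [179.9, 0.1, -0.0]
ft_force: [0.6, 0.6, -0.5]
finger_gap: 0.682
```

```bash
cat > sc.py <<'E'
import sys
from cell import *;from h import *
n,u0,u1,v0,v1=sys.argv[1],*map(int,sys.argv[2:6])
r=read_camera("scene");np.savez(n+".npz",**r)
a=r["pixels"][v0:v1,u0:u1,::-1];f=min(800/(u1-u0),600/(v1-v0));cv2.imwrite(f"pics/{n}.png",cv2.resize(a,None,fx=f,fy=f,interpolation=3))
E
python3 sc.py s5 240 400 160 280; python3 go.py
```

```text
8.85 [ 0.6224 -0.0076  0.0756] [ 1.799e+02  2.000e-02 -5.000e-02] [  2.5  38.9  -9.9 100.7   9.6  41.2 -12.6] [ 0.9  0.2 -2.2] 0.6871588730061124
```

View pics/s5.png

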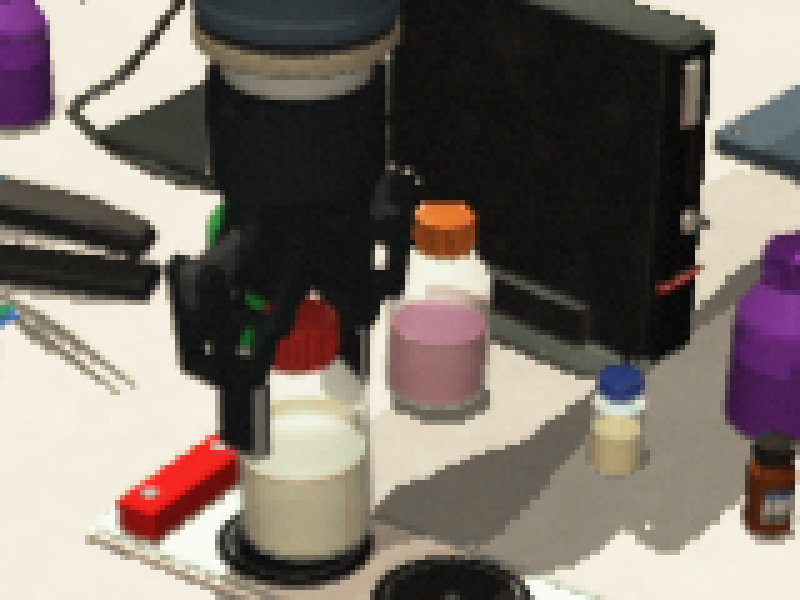

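```bash
python3 - <<'E'
from h import *
r=np.load("s5.npz")
def pr(p):
    q=r["intrinsics"]@(r["R"]@np.array(p)+r["t"]); return ((q[:2]/q[2]-[240,160]+.5)*5-.5).round(0)
t=np.linspace(0,2*np.pi,73)
for c in [(.623,-.0092,.009),(.6153,.0751,.009)]:
    e=np.array([pr((c[0]+.036*np.cos(a),c[1]+.036*np.sin(a),.009)) for a in t]);print(pr(c),e.min(0),e.max(0))
e=np.array([pr((.6223+.030*np.cos(a),-.0062+.030*np.sin(a),.016)) for a in t]);print("bot",e.min(0),e.max(0))
im=cv2.imread("pics/s5.png")
for row in (500,510,520,540): print(row,im[row,200:400:4].sum(1)//3)
E
```

```text
[289. 538.] [209. 496.] [368. 582.]
[446. 598.] [364. 554.] [528. 646.]
bot [228. 492.] [361. 563.]
500 [ 52  52  68  97 193 203 203 246 248 240 174 174 129 130 138 145 145 150
 152 153 156 156 155 155 156 156 156 157 158 157 153 153 151 151 147 143
 143 131 132 126 118 118 117 170 191 113 113  95  93  96]
510 [170 170 244 247 248 248 248 248 240 168 101 101 116 126 133 142 142 146
 149 150 154 154 153 155 156 156 156 156 155 155 151 151 150 149 145 140
 140 129 129 123 114 114 103 137  99  92  92  92  94  95]
520 [248 248 248 248 247 216 216  81  50  80  98  98 115 125 127 140 140 144
 147 150 152 152 155 154 156 155 155 156 153 154 152 152 148 145 143 138
 138 129 127 123 113 113 107 111 114  98  98  93  86  87]
540 [247 247 248 247 115  38  38  83  66  40  22  22  37  77 117 133 133 142
 145 151 153 153 154 156 158 156 156 156 154 155 151 151 149 147 144 139
 139 126 111  97  57  57  19  58 115 121 121 121 128 136]
```

Call:
{"name": "jog_arm", "arguments": {
  "rows": [
    [[0.002,0.004,0.0],[0,0,0]],
    [[0.002,0.004,0.003],[0,0,0]],
    [[0.002,0.004,0.005],[0,0,0]],
    [[0.002,0.004,0.006],[0,0,0]],
    [[0.002,0.004,0.006],[0,0,0]]
  ]
}}

```text
t: 9.35
tool_pos: [0.6238, -0.0122, 0.0686]
orientation: [179.9, 0.1, -0.1]
ft_force: [0.4, -0.3, -2.1]
finger_gap: 0.683
```

```bash
python3 sc.py s6 240 400 160 280; python3 go.py; python3 - <<'E'
import cv2
im=cv2.imread("pics/s6.png")
for row in (500,510,520,540): print(row,im[row,200:400:4].sum(1)//3)
E
```

```text
9.4 [ 0.6238 -0.0122  0.0686] [ 1.7989e+02  1.0000e-01 -9.0000e-02] [  2.8  39.6  -9.8 100.7   9.8  40.7 -12.3] [-0.8 -0.4 -2.6] 0.6827426243818262
500 [ 54  54  68  95 195 204 204 221 153 132 131 131 145 150 152 154 154 157
 158 158 157 157 158 157 155 154 154 154 153 150 146 146 144 139 129 129
 129 123 111 127 187 187 115  94  95  97  97  95  95  96]
510 [170 170 244 247 247 248 248 230 158 127 124 124 135 142 147 150 150 151
 154 155 155 155 155 155 156 153 153 153 150 148 148 148 141 133 125 124
 124 120 108  94  86  86  85  86  89  92  92  92  94  96]
520 [248 248 248 248 247 216 216  85  90 118 125 125 134 142 145 148 148 153
 152 154 156 156 157 157 155 154 154 153 152 149 145 145 141 135 126 126
 126 118 109  87  58  58 102 121 115  99  99  96  88  86]
540 [248 248 248 247 114  36  36  83  82  99 123 123 129 139 144 147 147 151
 151 155 155 155 157 157 156 154 154 154 152 150 147 147 142 139 125 125
 125 117  96  77  31  31  18  67 129 135 135 135 168 172]
```

View pics/s6.png

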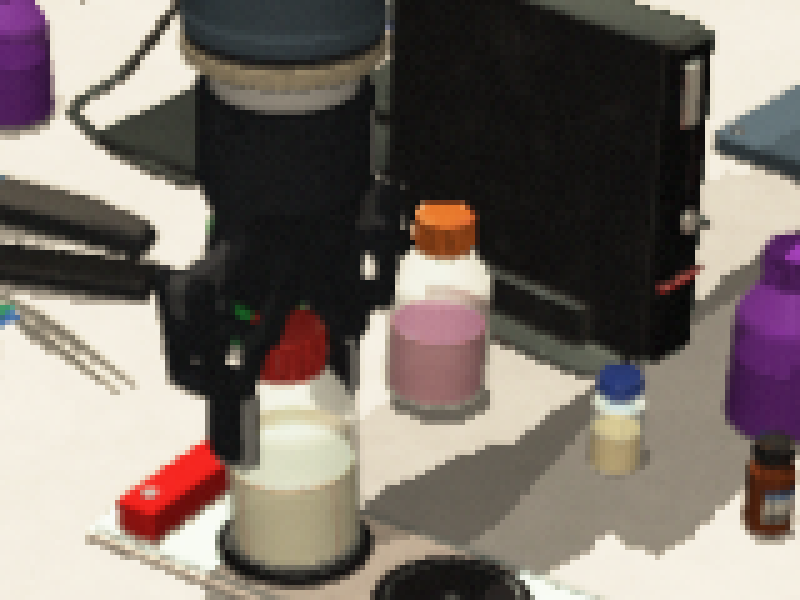

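Call:
{"name": "jog_arm", "arguments": {
  "rows": [
    [[0,0,0.001],[0,0,0]],
    [[0,0,0.001],[0,0,0]],
    [[0,0,0.001],[0,0,0]]
  ]
}}

```text
t: 9.7
tool_pos: [0.6239, -0.0123, 0.0684]
orientation: [179.9, 0.1, -0.1]
ft_force: [-1.9, 0.2, 5.4]
finger_gap: 0.689
```

Call:
{"name": "jog_arm", "arguments": {
  "rows": [
    [[0,0,0],[0,0,0]],
    [[0,0,0],[0,0,0]],
    [[0,0,0],[0,0,0]],
    [[0,0,0],[0,0,0]],
    [[0,0,0],[0,0,0]],
    [[0,0,0],[0,0,0]]
  ],
  "jaw": 1
}}

```text
t: 10.3
tool_pos: [0.6239, -0.0122, 0.0676]
orientation: [179.9, 0.1, -0.1]
ft_force: [0.3, -0.4, -0.5]
finger_gap: 1.001
```

Call:
{"name": "jog_arm", "arguments": {
  "rows": [
    [[0,0,-0.03],[0,0,0]],
    [[0,0,-0.07],[0,0,0]],
    [[0,0,-0.12],[0,0,0]],
    [[0,0,-0.15],[0,0,0]],
    [[0,0,-0.15],[0,0,0]]
  ]
}}

```text
t: 10.8
tool_pos: [0.6265, -0.0117, 0.2227]
orientation: [179.9, -0.4, -0.1]
ft_force: [0.3, 0.7, -0.3]
finger_gap: 1.003
```

```bash
python3 look.py w7; python3 sc.py s7 240 400 160 280;  python3 go.py .4565 -.056 .22 0
```

```text
red110 []
orange [(array([ 0.4565, -0.0545]), array([ 69. , 300.1]), 1222)]
blue [(array([0.4599, 0.0553]), array([ 83.6, 134.1]), 666)]
red36 []
coast [(array([0.6065, 0.144 ]), array([285.6,  10.9]), 1378), (array([0.6139, 0.0776]), array([296.7, 103.5]), 1508), (array([0.6144, 0.0769]), array([297.3, 104.3]), 3986), (array([ 0.585 , -0.2193]), array([273.2, 408.1]), 55777)]
10.9 [ 0.6242 -0.012   0.2181] [ 1.7988e+02  2.0000e-02 -1.0000e-01] [  3.9  30.  -11.5  92.1   6.8  58.6  -9.7] [ 0.1 -0.3 -0.2] 1.0046122242261553
rel [-0.1677  0.0443 -0.0017] [ 0.0007  0.0001 -0.0005] | dist 0.173 rows 4.0
```

View pics/s7.png

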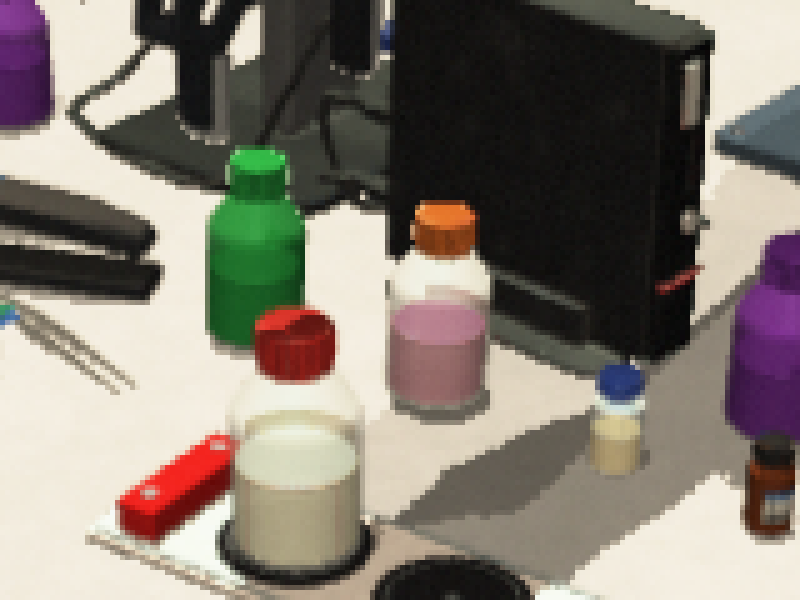

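View pics/w7.png

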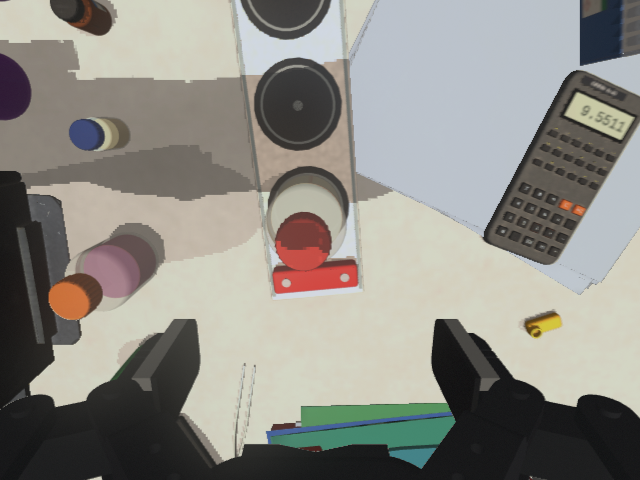

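```bash
python3 - <<'E'
from h import *
for n in ["w7","s7","w1"]:
    r=np.load(n+".npz");W=cloud(r);V=hsv(r)[...,2]
    for lo,hi in [(.01,.04),(.04,.09),(.09,.15),(.15,.22)]:
        m=(W[...,2]>lo)&(W[...,2]<hi)&(W[...,1]>-.12)&(W[...,1]<.03)&(W[...,0]>.3)&(W[...,0]<.45)&(V<100)
        if m.sum()>20: print(n,lo,hi,m.sum(),np.nanpercentile(W[m],[1,99],axis=0).round(3).tolist())
E
```

```text
w7 0.01 0.04 4765 [[0.373, -0.118, 0.011], [0.385, 0.024, 0.04]]
w7 0.04 0.09 2155 [[0.373, -0.119, 0.04], [0.38, -0.005, 0.068]]
s7 0.01 0.04 453 [[0.353, -0.087, 0.011], [0.386, 0.028, 0.04]]
s7 0.04 0.09 846 [[0.353, -0.118, 0.041], [0.382, 0.028, 0.089]]
s7 0.09 0.15 1134 [[0.351, -0.118, 0.091], [0.382, 0.028, 0.149]]
s7 0.15 0.22 918 [[0.344, -0.118, 0.15], [0.382, 0.026, 0.186]]
w1 0.01 0.04 759 [[0.352, -0.116, 0.011], [0.385, 0.025, 0.04]]
w1 0.04 0.09 1131 [[0.351, -0.098, 0.041], [0.381, 0.025, 0.09]]
w1 0.09 0.15 1682 [[0.35, -0.071, 0.091], [0.38, 0.028, 0.15]]
w1 0.15 0.22 1912 [[0.341, -0.086, 0.151], [0.382, 0.026, 0.186]]
```

Call:
{"name": "jog_arm", "arguments": {
  "rows": [
    [[-0.04,0.01,0],[0,0,0]],
    [[-0.084,0.022,0],[0,0,0]],
    [[-0.126,0.033,0],[0,0,0]],
    [[-0.16,0.042,0],[0,0,0]],
    [[-0.168,0.045,0],[0,0,0]],
    [[-0.168,0.045,0],[0,0,0]]
  ],
  "jaw": 0.65
}}

```text
t: 11.5
tool_pos: [0.4547, -0.0572, 0.2173]
orientation: [179.9, 0.2, -0.2]
ft_force: [0.7, -0.1, 0.3]
finger_gap: 0.825
```

```bash
python3 look.py w8;  python3 go.py .456 -.057 .048 0
```

```text
red110 []
orange [(array([ 0.4552, -0.0429]), array([315.4, 221.4]), 69), (array([ 0.4543, -0.059 ]), array([314.1, 245.2]), 913)]
blue [(array([0.4598, 0.0554]), array([321.9,  64.5]), 730)]
red36 []
coast [(array([0.612, 0.07 ]), array([519.2,  50.1]), 1206), (array([0.6159, 0.0776]), array([525.9,  39.2]), 4505), (array([ 0.6054, -0.0011]), array([498.1, 145.3]), 815)]
11.55 [ 0.4563 -0.0567  0.2175] [ 1.799e+02  1.200e-01 -1.100e-01] [ 10.7  16.8 -12.4 115.2   4.9  48.6  -4.5] [ 0.8  0.7 -0.2] 0.8294844835439554
rel [1.000e-04 0.000e+00 1.695e-01] [ 0.0006  0.0006 -0.0006] | dist 0.17 rows 4.0
```

View pics/w8.png

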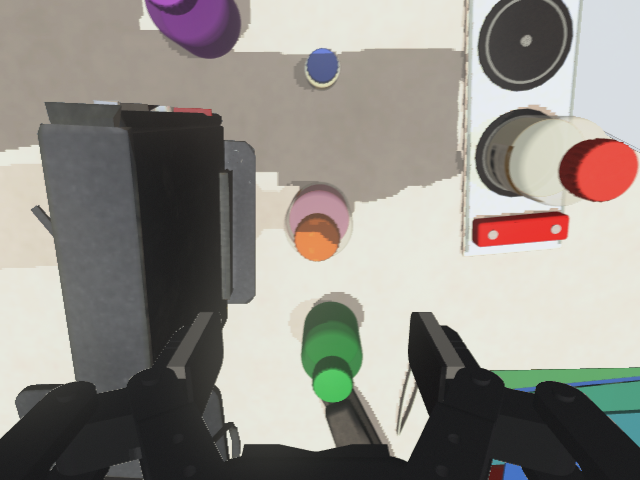

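Call:
{"name": "jog_arm", "arguments": {
  "rows": [
    [[0.0005,0,0.04],[0,0,0]],
    [[0.0005,0,0.08],[0,0,0]],
    [[0.0005,0,0.12],[0,0,0]],
    [[0.0005,0,0.15],[0,0,0]],
    [[0.0005,0,0.165],[0,0,0]],
    [[0.0005,0,0.165],[0,0,0]]
  ]
}}

```text
t: 12.15
tool_pos: [0.4563, -0.056, 0.0503]
orientation: [179.9, 0.3, -0.0]
ft_force: [0.3, 1.0, -0.1]
finger_gap: 0.825
```

Call:
{"name": "jog_arm", "arguments": {
  "rows": [
    [[0,0,0],[0,0,0]],
    [[0,0,0],[0,0,0]],
    [[0,0,0],[0,0,0]],
    [[0,0,0],[0,0,0]],
    [[0,0,0],[0,0,0]],
    [[0,0,0],[0,0,0]],
    [[0,0,0],[0,0,0]]
  ],
  "jaw": -1
}}

```text
t: 12.85
tool_pos: [0.4566, -0.057, 0.0533]
orientation: [179.9, 0.0, -0.1]
ft_force: [0.0, -0.7, 3.3]
finger_gap: 0.585
```

Call:
{"name": "jog_arm", "arguments": {
  "rows": [
    [[0,0,-0.02],[0,0,0]],
    [[0,0,-0.06],[0,0,0]],
    [[0,0,-0.1],[0,0,0]],
    [[0,0,-0.14],[0,0,0]],
    [[0,0,-0.15],[0,0,0]],
    [[0,0,-0.15],[0,0,0]]
  ]
}}

```text
t: 13.45
tool_pos: [0.4572, -0.0568, 0.2043]
orientation: [179.9, -0.1, -0.1]
ft_force: [-0.6, 0.7, -1.9]
finger_gap: 0.586
```

```bash
python3 go.py .6163 .0735 .2 0
```

```text
13.45 [ 0.4572 -0.0568  0.2043] [ 1.7986e+02 -9.0000e-02 -1.1000e-01] [ 11.1  17.8 -13.  116.3   5.6  46.4  -5.3] [-0.6  0.7 -1.9] 0.5856743845778967
rel [ 0.1588 -0.1306  0.0043] [ 0.0008 -0.0005 -0.0006] | dist 0.206 rows 5.0
```

Call:
{"name": "jog_arm", "arguments": {
  "rows": [
    [[0.03,-0.025,0],[0,0,0]],
    [[0.068,-0.056,0],[0,0,0]],
    [[0.105,-0.086,0],[0,0,0]],
    [[0.138,-0.114,0],[0,0,0]],
    [[0.159,-0.131,0],[0,0,0]],
    [[0.159,-0.131,0.02],[0,0,0]],
    [[0.159,-0.131,0.05],[0,0,0]],
    [[0.159,-0.131,0.05],[0,0,0]]
  ]
}}

```text
t: 14.25
tool_pos: [0.6123, 0.0735, 0.1466]
orientation: [179.8, 0.7, -0.0]
ft_force: [0.0, -0.0, -2.4]
finger_gap: 0.578
```

```bash
python3 go.py .616 .074 .066 0
```

```text
14.25 [0.6123 0.0735 0.1466] [ 1.7978e+02  6.6000e-01 -5.0000e-02] [ -3.5  33.9 -12.4  97.4   9.1  50.3 -19.8] [ 0.  -0.  -2.4] 0.5784612240857185
rel [ 0.0047 -0.0008  0.0805] [ 0.0012  0.0037 -0.0003] | dist 0.081 rows 2.0
```

Call:
{"name": "jog_arm", "arguments": {
  "rows": [
    [[0.004,-0.001,0.03],[0.0006,0.001,0]],
    [[0.004,-0.001,0.06],[0.0006,0.001,0]],
    [[0.004,-0.001,0.075],[0.0006,0.001,0]],
    [[0.004,-0.001,0.08],[0.0006,0.001,0]],
    [[0.004,-0.001,0.08],[0.0006,0.001,0]]
  ]
}}

```text
t: 14.75
tool_pos: [0.6192, 0.0747, 0.072]
orientation: [180.0, -0.0, -0.1]
ft_force: [0.3, 0.6, -2.2]
finger_gap: 0.583
```

```bash
python3 go.py .616 .074 .0615 0;python3 sc.py s9 240 400 180 300; python3 - <<'E'
import cv2
im=cv2.imread("pics/s9.png")
for row in (495,515,525,545): print(row,im[row,360:540:4].sum(1)//3)
E
```

```text
14.75 [0.6192 0.0747 0.072 ] [ 1.7998e+02 -0.0000e+00 -9.0000e-02] [ -4.2  39.3 -11.3 100.6  10.9  41.1 -21.4] [ 0.3  0.6 -2.2] 0.5829153189846709
rel [-0.0032  0.0007  0.0105] [ 0.0001 -0.     -0.0005] | dist 0.011 rows 1.0
495 [248 248 248 127  40  54  54  37  60  83  98  98 104 110 110 112 112 115
 116 117 117 117 117 115 114 110 110 108 107 101  97  97  87  71  30  15
  15  13  13  31  25  25  15  51 114]
515 [247 247 247 247 129  33  33  17  32  28  20  20  19  11  13  13  13  14
  15  18  22  22  21  21  15  14  14  13  12  16  13  13  12  16  15  17
  17  24  42  43  23  23  25 128 165]
525 [243 243 245 247 242 138 138  44  17  15  27  27  35  26  19  22  22  18
  17  12  14  14  13  11   9  13  13  13  15  16  19  19  24  34  43  61
  61  44  22  17  38  38 105 162 168]
545 [234 234 234 234 211 189 189 139 123 128 141 141 155 124 112  92  92  79
  64  60  63  63  47  44  45  44  44  44  42  58  77  77  85  98 109 162
 162 170 170 172 172 172 168 167 165]
```

View pics/s9.png

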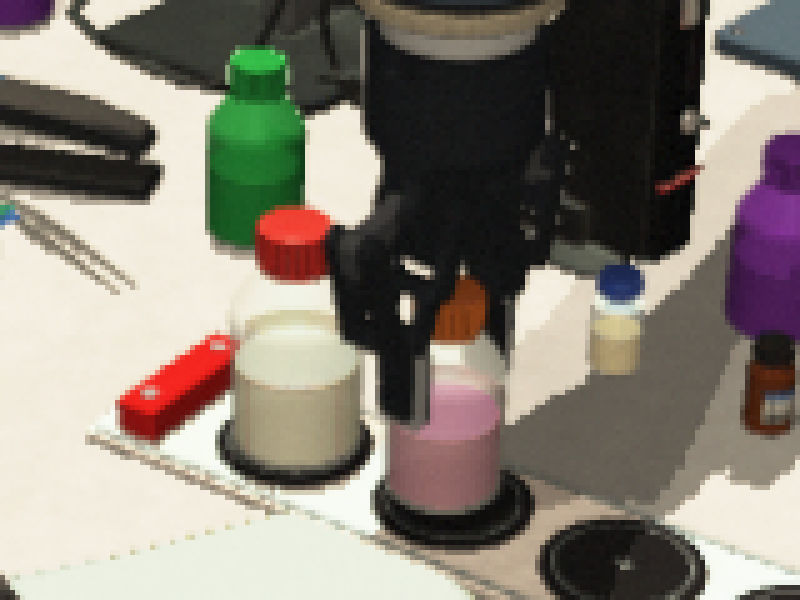

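Call:
{"name": "jog_arm", "arguments": {
  "rows": [
    [[-0.0035,-0.0005,0.003],[0,0,0]],
    [[-0.0035,-0.0005,0.007],[0,0,0]],
    [[-0.0035,-0.0005,0.01],[0,0,0]],
    [[-0.0035,-0.0005,0.01],[0,0,0]]
  ]
}}

```text
t: 15.2
tool_pos: [0.6161, 0.0753, 0.0625]
orientation: [180.0, -0.1, -0.1]
ft_force: [0.5, 1.1, -0.7]
finger_gap: 0.584
```

```bash
python3 go.py .616 .074 .0605 0;python3 sc.py s10 240 400 180 300
```

```text
15.2 [0.6161 0.0753 0.0625] [ 1.8e+02 -1.0e-01 -9.0e-02] [ -4.4  39.8 -11.1 101.6  11.2  39.6 -21.8] [ 0.5  1.1 -0.7] 0.5841831136885332
rel [-0.0001  0.0013  0.002 ] [ 0.     -0.0006 -0.0005] | dist 0.002 rows 1.0
```

View pics/s10.png

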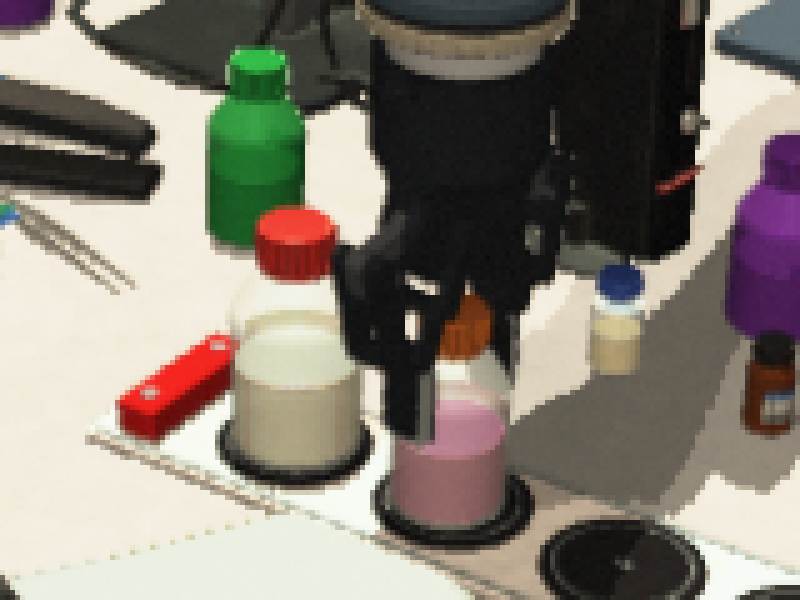

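Call:
{"name": "jog_arm", "arguments": {
  "rows": [
    [[0.001,-0.001,0.001],[0,0,0]],
    [[0.001,-0.001,0.002],[0,0,0]],
    [[0.001,-0.001,0.002],[0,0,0]]
  ]
}}

```text
t: 15.55
tool_pos: [0.6165, 0.0761, 0.0622]
orientation: [180.0, -0.1, -0.1]
ft_force: [-9.8, -1.0, 19.3]
finger_gap: 0.581
```

Call:
{"name": "jog_arm", "arguments": {
  "rows": [
    [[0,0,0],[0,0,0]],
    [[0,0,0],[0,0,0]],
    [[0,0,0],[0,0,0]],
    [[0,0,0],[0,0,0]],
    [[0,0,0],[0,0,0]],
    [[0,0,0],[0,0,0]]
  ],
  "jaw": 0.8
}}

```text
t: 16.15
tool_pos: [0.6171, 0.0764, 0.0603]
orientation: [180.0, -0.1, -0.1]
ft_force: [-0.9, 0.1, -0.1]
finger_gap: 0.898
```

Call:
{"name": "jog_arm", "arguments": {
  "rows": [
    [[0,0,-0.03],[0,0,0]],
    [[0,0,-0.07],[0,0,0]],
    [[0,0,-0.12],[0,0,0]],
    [[0,0,-0.15],[0,0,0]],
    [[0,0,-0.15],[0,0,0]]
  ]
}}

```text
t: 16.65
tool_pos: [0.6191, 0.0768, 0.2155]
orientation: [-179.9, -0.6, -0.1]
ft_force: [0.0, -0.0, -0.1]
finger_gap: 0.901
```

```bash
python3 go.py .46 .054 .16 0;python3 sc.py s11 240 400 180 300
```

```text
16.65 [0.6191 0.0768 0.2155] [-1.7992e+02 -5.5000e-01 -1.1000e-01] [ -3.1  29.9 -13.2  92.9   7.8  57.6 -18.8] [ 0.  -0.  -0.1] 0.900760144474622
rel [-0.1596  0.0232  0.0539] [-0.0004 -0.0031 -0.0006] | dist 0.17 rows 4.0
```

View pics/s11.png

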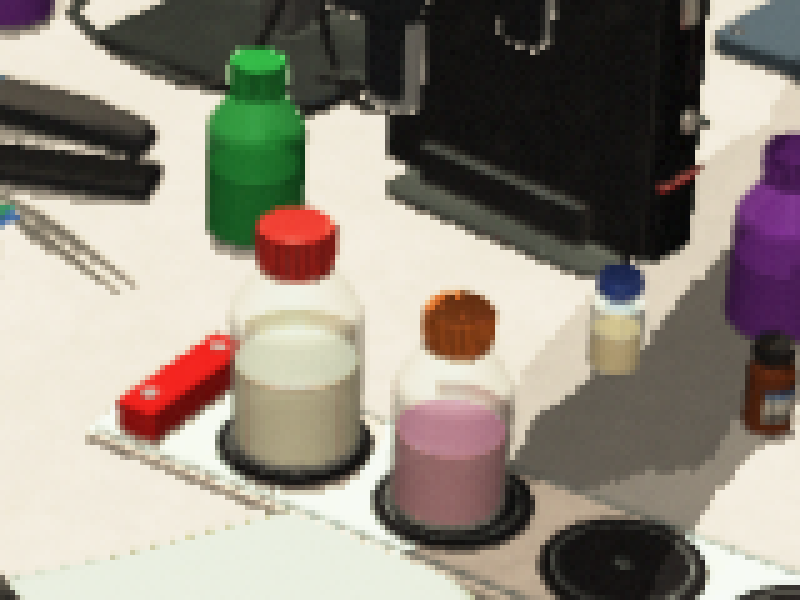

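Call:
{"name": "jog_arm", "arguments": {
  "rows": [
    [[-0.04,0.006,0],[0,0,0]],
    [[-0.08,0.012,0],[0,-0.0015,0]],
    [[-0.12,0.018,0.02],[0,-0.0015,0]],
    [[-0.15,0.022,0.04],[0,-0.0015,0]],
    [[-0.16,0.0235,0.054],[0,-0.0015,0]],
    [[-0.16,0.0235,0.054],[0,-0.0015,0]]
  ],
  "jaw": 0.06
}}

```text
t: 17.3
tool_pos: [0.4537, 0.0523, 0.1542]
orientation: [179.9, 0.5, -0.1]
ft_force: [0.2, -0.2, -0.0]
finger_gap: 0.531
```

```bash
python3 look.py w12;  python3 go.py .46 .054 .02 0
```

```text
red110 []
orange []
blue [(array([0.4597, 0.0474]), array([325.1, 257.4]), 101)]
red36 []
coast [(array([0.6035, 0.1634]), array([553.7,  62.2]), 2192), (array([0.6082, 0.1623]), array([560.9,  64.1]), 6508), (array([0.6028, 0.0853]), array([532.5, 186.1]), 1344), (array([0.6022, 0.086 ]), array([531.8, 185.1]), 863), (array([0.6107, 0.0069]), array([526.2, 291. ]), 1049)]
17.35 [0.4559 0.0528 0.1553] [ 1.7997e+02  3.4000e-01 -8.0000e-02] [ -2.2  21.9 -13.9 119.8   8.   39.5 -21.4] [-0.1 -0.1  0.4] 0.5317982145574688
rel [ 0.0049 -0.0013  0.1353] [ 0.0002  0.0019 -0.0004] | dist 0.135 rows 3.0
```

View pics/w12.png

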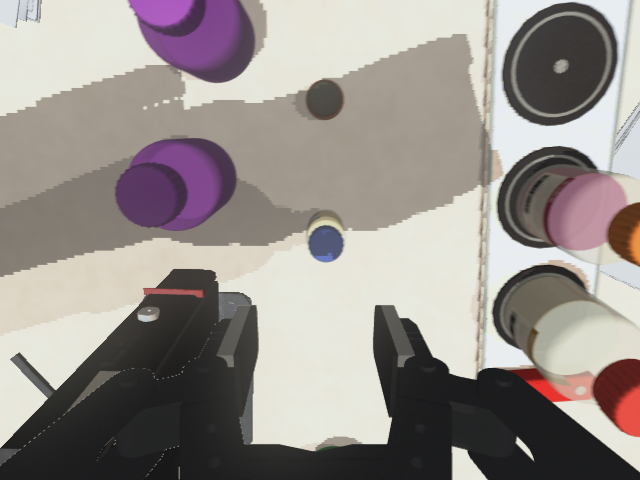

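```bash
python3 -c "
from h import *
r=np.load('w12.npz')
for p in [(326,240),(326,244),(325,247)]: print(ray(r,*p,.05))
r=np.load('w1.npz');print(-r['R'].T@r['t'])
r=np.load('w12.npz');print(-r['R'].T@r['t'])"
```

```text
[0.46015814 0.05872199 0.05      ]
[0.4601757  0.05615298 0.05      ]
[0.45957214 0.0542148  0.05      ]
[0.55981421 0.17671049 0.58007475]
[0.4555363  0.12923995 0.28607125]
```

Call:
{"name": "jog_arm", "arguments": {
  "rows": [
    [[0.005,-0.001,0.04],[0,0.0015,0]],
    [[0.005,-0.001,0.08],[0,0.0015,0]],
    [[0.005,-0.001,0.11],[0,0.0015,0]],
    [[0.005,-0.001,0.128],[0,0.0015,0]],
    [[0.005,-0.001,0.134],[0,0.0015,0]],
    [[0.005,-0.001,0.134],[0,0.0015,0]]
  ]
}}

```text
t: 17.95
tool_pos: [0.4621, 0.0543, 0.0217]
orientation: [180.0, -0.1, -0.1]
ft_force: [-0.3, 0.1, 0.6]
finger_gap: 0.532
```

```bash
python3 look.py w13;  python3 go.py .46 .0535 .021 0
```

```text
red110 []
orange []
blue [(array([0.4593, 0.0562]), array([303.6, 379.8]), 3356)]
red36 []
coast [(array([0.5839, 0.0716]), array([626.6, 280.1]), 1746)]
18.0 [0.4623 0.0543 0.0225] [ 1.8e+02 -1.1e-01 -8.0e-02] [ -7.   35.5  -8.1 126.2  14.6  19.  -27.5] [ 0.  -0.9  0.5] 0.5278034968774948
rel [-0.0023  0.0008  0.0015] [ 0.     -0.0006 -0.0005] | dist 0.003 rows 1.0
```

View pics/w13.png

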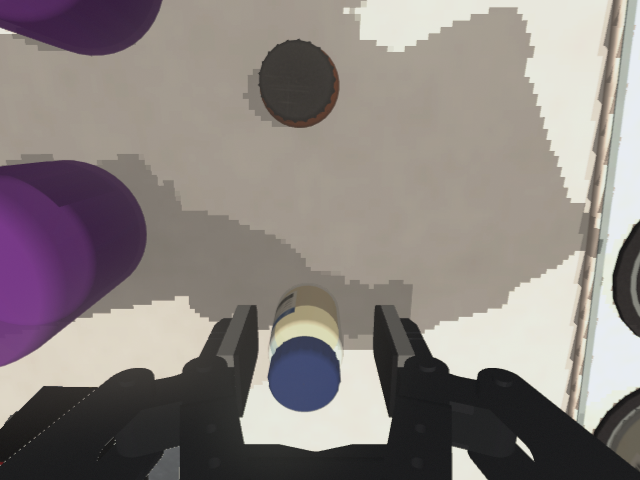

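Call:
{"name": "jog_arm", "arguments": {
  "rows": [
    [[-0.0025,0,0],[0,0,0]],
    [[-0.0025,0,0],[0,0,0]]
  ]
}}

```text
t: 18.2
tool_pos: [0.4593, 0.0541, 0.0232]
orientation: [-180.0, -0.2, -0.1]
ft_force: [0.4, -0.5, 0.1]
finger_gap: 0.531
```

Call:
{"name": "jog_arm", "arguments": {
  "rows": [
    [[0,0,0],[0,0,0]],
    [[0,0,0],[0,0,0]],
    [[0,0,0],[0,0,0]],
    [[0,0,0],[0,0,0]],
    [[0,0,0],[0,0,0]],
    [[0,0,0],[0,0,0]],
    [[0,0,0],[0,0,0]]
  ],
  "jaw": -1,
  "force": 20
}}

```text
t: 18.9
tool_pos: [0.4593, 0.0541, 0.0229]
orientation: [-180.0, -0.2, -0.1]
ft_force: [-1.3, -0.5, 6.9]
finger_gap: 0.293
```

Call:
{"name": "jog_arm", "arguments": {
  "rows": [
    [[0,0,-0.01],[0,0,0]],
    [[0,0,-0.04],[0,0,0]],
    [[0,0,-0.08],[0,0,0]],
    [[0,0,-0.12],[0,0,0]],
    [[0,0,-0.14],[0,0,0]],
    [[0,0,-0.14],[0,0,0]]
  ]
}}

```text
t: 19.5
tool_pos: [0.4602, 0.0543, 0.1657]
orientation: [-180.0, -0.4, -0.1]
ft_force: [0.0, -0.4, -0.6]
finger_gap: 0.29
```

```bash
python3 look.py w14;  python3 go.py .608 .159 .16 0
```

```text
red110 []
orange []
blue [(array([ 0.4616, -0.0446]), array([315.1, 376. ]), 3305)]
red36 []
coast [(array([0.603, 0.163]), array([526.7,  69.5]), 2099), (array([0.6066, 0.1619]), array([531.9,  71.2]), 5807), (array([0.601 , 0.0848]), array([507.1, 186.9]), 1261), (array([0.6093, 0.0068]), array([503.6, 286.5]), 991)]
19.55 [0.4594 0.054  0.164 ] [-1.7998e+02 -2.9000e-01 -1.1000e-01] [ -1.6  21.2 -14.8 119.2   8.3  40.3 -21.8] [-0.3 -0.2 -0.7] 0.29498033352979997
rel [ 0.1484 -0.1052  0.0048] [-0.0001 -0.0016 -0.0006] | dist 0.182 rows 4.0
```

View pics/w14.png

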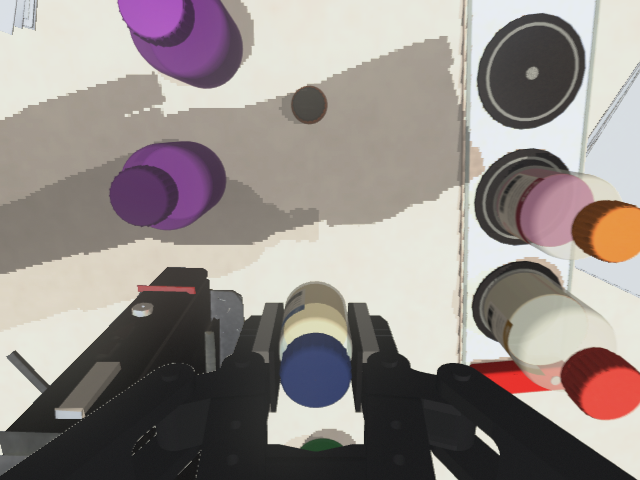

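```bash
python3 -c "
from h import *
r=np.load('w14.npz')
print(ray(r,315,370,.192),ray(r,532,72,.009),-r['R'].T@r['t'])
r=np.load('w13.npz')
print(ray(r,304,374,.05),-r['R'].T@r['t'])"
```

```text
[0.46062367 0.05815385 0.192     ] [0.6067897  0.16143772 0.009     ] [0.45997708 0.13095058 0.29776615]
[0.45939131 0.05819041 0.05      ] [0.4627029  0.13112013 0.15372111]
```

Call:
{"name": "jog_arm", "arguments": {
  "rows": [
    [[0.03,-0.021,0],[0,0,0]],
    [[0.065,-0.046,0],[0,0,0]],
    [[0.1,-0.071,0],[0,0,0]],
    [[0.13,-0.092,0],[0,0,0]],
    [[0.148,-0.105,0],[0,-0.0005,0]],
    [[0.148,-0.105,0.03],[0,-0.0005,0]],
    [[0.148,-0.105,0.06],[0,-0.0005,0]],
    [[0.148,-0.105,0.06],[0,-0.0005,0]]
  ]
}}

```text
t: 20.35
tool_pos: [0.6038, 0.1579, 0.0975]
orientation: [179.8, 0.5, -0.1]
ft_force: [-0.1, -0.4, -0.1]
finger_gap: 0.291
```

```bash
python3 go.py .608 .1585 .036 0
```

```text
20.35 [0.6038 0.1579 0.0975] [ 1.7983e+02  5.0000e-01 -5.0000e-02] [-11.   37.8 -12.8  98.9  11.   45.  -29.2] [-0.1 -0.4 -0.1] 0.2912638980237194
rel [ 0.0047 -0.0008  0.0615] [ 0.0009  0.0028 -0.0003] | dist 0.062 rows 2.0
```

Call:
{"name": "jog_arm", "arguments": {
  "rows": [
    [[0.004,0,0.02],[0.0004,0.0013,0]],
    [[0.004,0,0.04],[0.0004,0.0013,0]],
    [[0.004,0,0.056],[0.0004,0.0013,0]],
    [[0.004,0,0.06],[0.0004,0.0013,0]],
    [[0.004,0,0.06],[0.0004,0.0013,0]]
  ]
}}

```text
t: 20.85
tool_pos: [0.6108, 0.1587, 0.0426]
orientation: [-179.9, -0.2, -0.1]
ft_force: [0.7, 0.0, 0.4]
finger_gap: 0.295
```

```bash
cat > chk.py <<'E'
from h import *
import sys
# overlay expected outlines, with scene offset estimated from the coaster itself
n,c,rad,u0,u1,v0,v1=sys.argv[1],int(sys.argv[2]),float(sys.argv[3]),*map(int,sys.argv[4:8])
C={4:(.623,-.0092),3:(.6153,.0751),2:(.6073,.1597),1:(.599,.2441)}[c]
r=np.load(n+".npz");f=min(800/(u1-u0),600/(v1-v0))
im=cv2.resize(r["pixels"][v0:v1,u0:u1,::-1],None,fx=f,fy=f,interpolation=0)
off=np.array([1.2,.3])
def pr(p):
    q=r["intrinsics"]@(r["R"]@np.array(p)+r["t"]); return (q[:2]/q[2]+off-[u0,v0]+.5)*f
t=np.linspace(0,2*np.pi,73)
for R,z,col in [(.036,.009,(0,255,255)),(rad,.009,(0,255,0))]:
    e=np.array([pr((C[0]+R*np.cos(a),C[1]+R*np.sin(a),z)) for a in t]).astype(np.int32)
    cv2.polylines(im,[e],True,col,1)
cv2.imwrite(f"pics/{n}_o.png",im)
E
python3 sc.py s15 280 440 200 320; python3 go.py; python3 chk.py s15 2 .013 320 420 230 305
```

```text
20.9 [0.6113 0.1589 0.0432] [-1.7993e+02 -2.5000e-01 -1.0000e-01] [-11.7  42.  -11.7 100.7  12.6  38.4 -30.4] [ 0.3  1.  -0.6] 0.2889616242477315
```

View pics/s15_o.png

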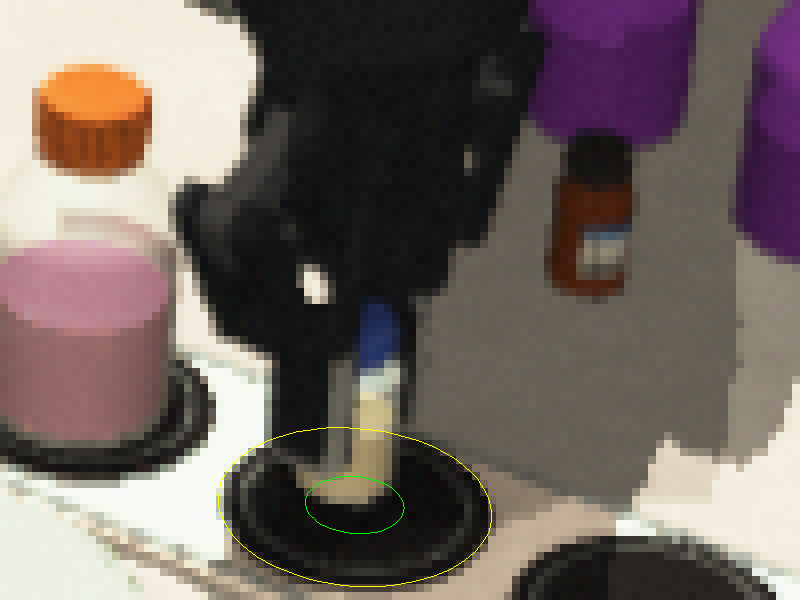

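Call:
{"name": "jog_arm", "arguments": {
  "rows": [
    [[-0.0035,0.0005,0.003],[0,0.0005,0]],
    [[-0.0035,0.0005,0.006],[0,-0.0005,0]],
    [[-0.0035,0.0005,0.009],[0,-0.0005,0]],
    [[-0.0035,0.0005,0.009],[0,-0.0005,0]]
  ]
}}

```text
t: 21.3
tool_pos: [0.6074, 0.1583, 0.0332]
orientation: [-179.9, -0.1, -0.1]
ft_force: [-0.1, 0.0, -0.8]
finger_gap: 0.294
```

```bash
python3 sc.py s16 280 440 200 320; python3 go.py; python3 chk.py s16 2 .013 320 420 230 305
```

```text
21.35 [0.6075 0.1583 0.0333] [-1.7994e+02 -1.3000e-01 -9.0000e-02] [-11.9  42.6 -11.5 101.5  12.8  37.1 -30.7] [-0.5 -0.  -0.5] 0.2944803807215301
```

View pics/s16_o.png

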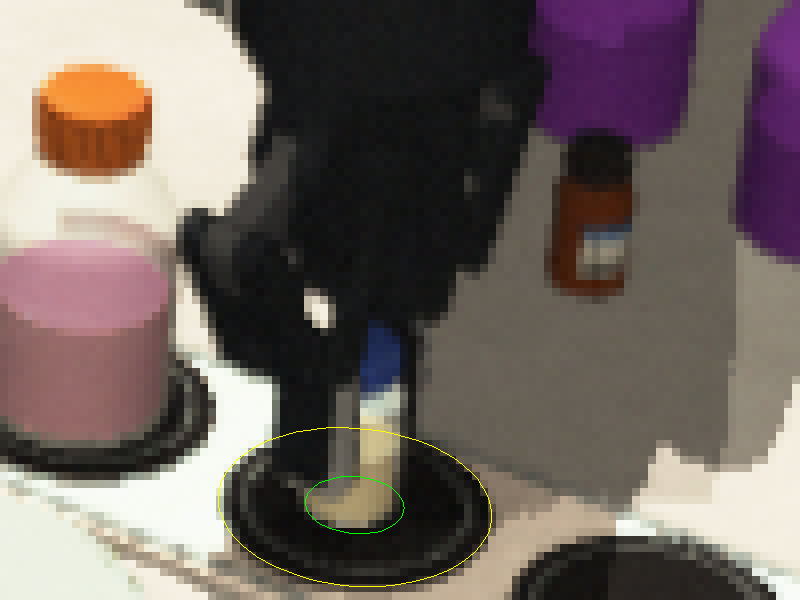

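Call:
{"name": "jog_arm", "arguments": {
  "rows": [
    [[0,0,0.001],[0,0,0]],
    [[0,0,0.001],[0,0,0]]
  ]
}}

```text
t: 21.55
tool_pos: [0.6075, 0.1583, 0.0324]
orientation: [-179.9, -0.1, -0.1]
ft_force: [0.5, 0.0, -0.1]
finger_gap: 0.288
```

Call:
{"name": "jog_arm", "arguments": {
  "rows": [
    [[0,0,0],[0,0,0]],
    [[0,0,0],[0,0,0]],
    [[0,0,0],[0,0,0]],
    [[0,0,0],[0,0,0]],
    [[0,0,0],[0,0,0]]
  ],
  "jaw": 0.06
}}

```text
t: 22.05
tool_pos: [0.6076, 0.1584, 0.0325]
orientation: [-179.9, -0.1, -0.1]
ft_force: [0.4, 0.3, -0.3]
finger_gap: 0.534
```

Call:
{"name": "jog_arm", "arguments": {
  "rows": [
    [[0,0,-0.02],[0,0,0]],
    [[0,0,-0.06],[0,0,0]],
    [[0,0,-0.1],[0,0,0]],
    [[0,0,-0.13],[0,0,0]],
    [[0,0,-0.13],[0,0,0]]
  ]
}}

```text
t: 22.55
tool_pos: [0.6095, 0.159, 0.1672]
orientation: [-179.8, -0.6, -0.1]
ft_force: [0.4, -0.5, -0.1]
finger_gap: 0.532
```

```bash
python3 sc.py s17 280 440 200 320; python3 go.py .4595 .248 .15 0; python3 chk.py s17 2 .013 320 420 230 305
```

```text
22.6 [0.6084 0.1586 0.1647] [-1.7986e+02 -3.8000e-01 -1.0000e-01] [-10.2  33.3 -13.9  95.5   9.6  52.  -27.9] [ 0.9  0.4 -0.8] 0.5293456486782191
rel [-0.1491 -0.0891  0.014 ] [-0.0008 -0.0021 -0.0006] | dist 0.174 rows 4.0
```

View pics/s17_o.png

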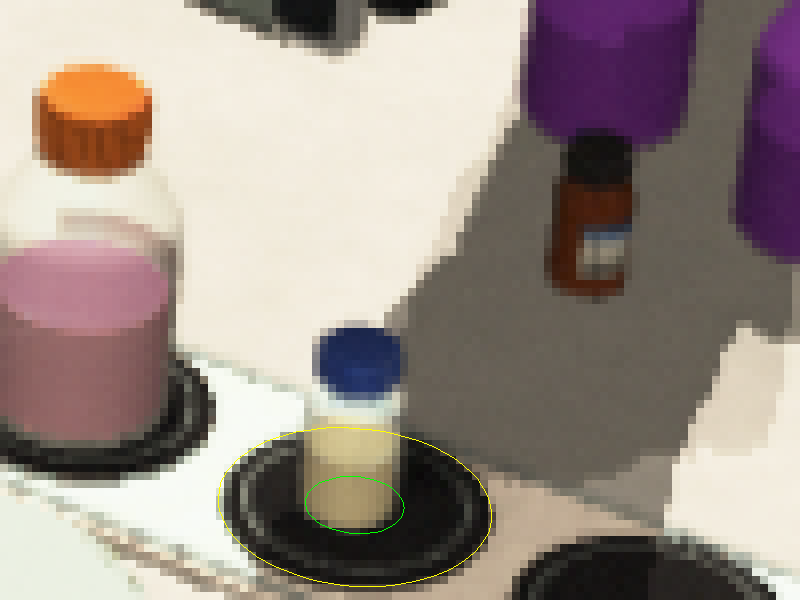

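Call:
{"name": "jog_arm", "arguments": {
  "rows": [
    [[-0.035,-0.021,0],[0,0,0]],
    [[-0.07,-0.042,0],[0,0,0]],
    [[-0.105,-0.063,0],[0,0,0]],
    [[-0.135,-0.081,0.01],[0,0,0]],
    [[-0.149,-0.089,0.015],[0,0,0]],
    [[-0.149,-0.089,0.015],[0,0,0]]
  ],
  "jaw": -0.06
}}

```text
t: 23.2
tool_pos: [0.4553, 0.2485, 0.1457]
orientation: [-180.0, 0.1, 0.1]
ft_force: [1.0, -0.2, -0.1]
finger_gap: 0.471
```

```bash
python3 look.py w18;  python3 go.py .46 .248 .015 0
```

```text
red110 [(array([0.4587, 0.274 ]), array([321.7, 243.2]), 489)]
orange []
blue []
red36 [(array([0.46  , 0.2513]), array([321.7, 243.2]), 489)]
coast [(array([0.5959, 0.2499]), array([516.6, 234.3]), 1664), (array([0.5999, 0.2459]), array([521.4, 239.8]), 4686)]
23.25 [0.4573 0.2476 0.1463] [-1.7999e+02 -4.0000e-02  4.0000e-02] [-23.6  26.8 -14.4 112.3   9.7  41.9 -43.7] [-0.  -0.3  0.4] 0.4705027644575008
rel [ 0.0026 -0.0004  0.1313] [-0.     -0.0002  0.0002] | dist 0.131 rows 3.0
```

View pics/w18.png

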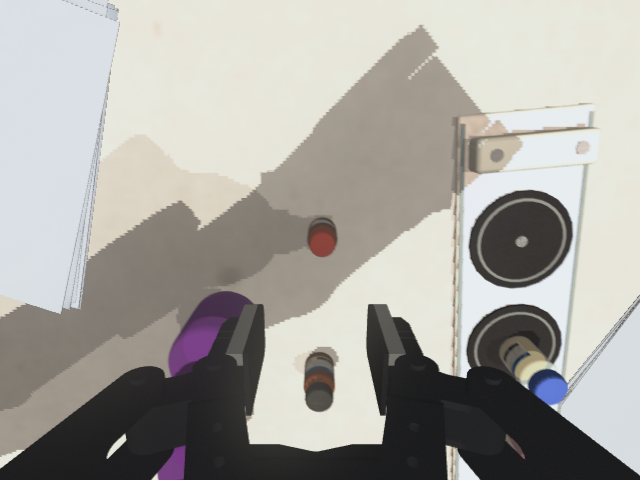

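Call:
{"name": "jog_arm", "arguments": {
  "rows": [
    [[0.003,-0.0005,0.04],[0,0,0]],
    [[0.003,-0.0005,0.08],[0,0,0]],
    [[0.003,-0.0005,0.11],[0,0,0]],
    [[0.003,-0.0005,0.122],[0,0,0]],
    [[0.003,-0.0005,0.128],[0,0,0]],
    [[0.003,-0.0005,0.128],[0,0,0]]
  ]
}}

```text
t: 23.85
tool_pos: [0.4623, 0.2478, 0.0192]
orientation: [-179.9, -0.1, -0.1]
ft_force: [0.1, 0.4, 0.1]
finger_gap: 0.468
```

```bash
python3 look.py w19;  python3 go.py .46 .248 .016 0
```

```text
red110 [(array([0.4616, 0.2988]), array([305. , 350.1]), 2037)]
orange []
blue []
red36 [(array([0.4596, 0.2527]), array([305. , 350.1]), 2037)]
coast [(array([0.5739, 0.2474]), array([595. , 323.8]), 3037), (array([0.5838, 0.2426]), array([617.3, 334.3]), 4708)]
23.9 [0.4625 0.2481 0.0199] [-1.7991e+02 -2.0000e-01 -1.2000e-01] [-26.7  38.3 -10.  117.7  14.8  24.9 -48.2] [ 0.4 -0.   0.6] 0.469143532666725
rel [-0.0025  0.0001  0.0038] [-0.0005 -0.0011 -0.0007] | dist 0.005 rows 1.0
```

View pics/w19.png

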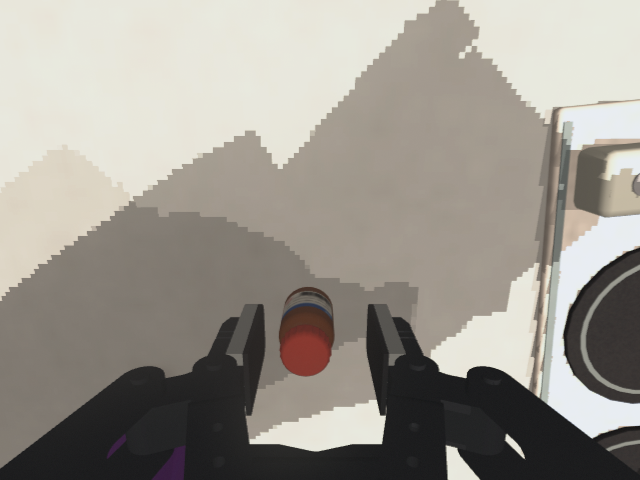

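Call:
{"name": "jog_arm", "arguments": {
  "rows": [
    [[-0.0025,0,0.0035],[0,-0.0005,0]],
    [[-0.0025,0,0.0035],[0,-0.0005,0]]
  ]
}}

```text
t: 24.1
tool_pos: [0.4594, 0.2483, 0.0164]
orientation: [-179.9, -0.1, -0.1]
ft_force: [0.0, -0.5, -0.2]
finger_gap: 0.471
```

Call:
{"name": "jog_arm", "arguments": {
  "rows": [
    [[0,0,0],[0,0,0]],
    [[0,0,0],[0,0,0]],
    [[0,0,0],[0,0,0]],
    [[0,0,0],[0,0,0]],
    [[0,0,0],[0,0,0]],
    [[0,0,0],[0,0,0]],
    [[0,0,0],[0,0,0]]
  ],
  "jaw": -1,
  "force": 20
}}

```text
t: 24.8
tool_pos: [0.4595, 0.2482, 0.0162]
orientation: [-179.9, -0.1, -0.1]
ft_force: [-1.0, 0.2, 7.1]
finger_gap: 0.222
```

Call:
{"name": "jog_arm", "arguments": {
  "rows": [
    [[0,0,-0.01],[0,0,0]],
    [[0,0,-0.04],[0,0,0]],
    [[0,0,-0.08],[0,0,0]],
    [[0,0,-0.11],[0,0,0]],
    [[0,0,-0.11],[0,0,0]]
  ]
}}

```text
t: 25.3
tool_pos: [0.4609, 0.2491, 0.13]
orientation: [-179.7, -0.4, -0.1]
ft_force: [-0.1, 0.7, -0.7]
finger_gap: 0.224
```

```bash
python3 look.py w20;  python3 go.py .5995 .2425 .125 0
```

```text
red110 [(array([0.4616, 0.2282]), array([314.9, 356.1]), 2069)]
orange []
blue []
red36 [(array([0.462 , 0.1811]), array([314.9, 356.1]), 2069)]
coast [(array([0.5943, 0.2503]), array([514.8, 240.5]), 1998), (array([0.5986, 0.2464]), array([520.3, 246.3]), 5198)]
25.35 [0.4602 0.2485 0.1281] [-1.798e+02 -2.800e-01 -1.100e-01] [-23.6  28.4 -14.3 113.2  10.7  39.3 -44.7] [-0.   0.1  0.9] 0.2173866526596119
rel [0.1393 0.0057 0.0038] [-0.0011 -0.0015 -0.0006] | dist 0.139 rows 3.0
```

View pics/w20.png

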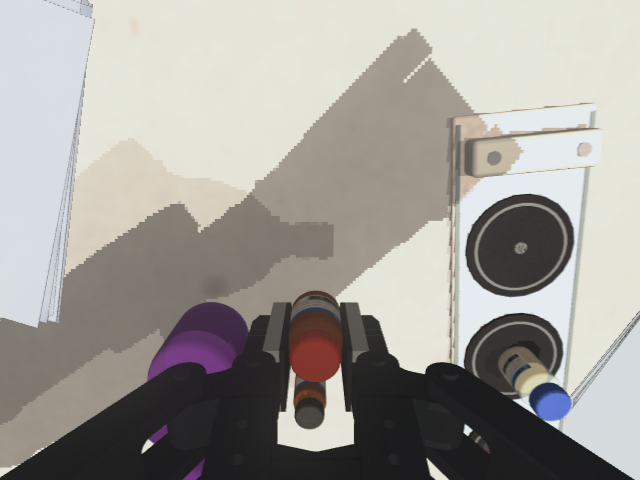

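Call:
{"name": "jog_arm", "arguments": {
  "rows": [
    [[0.035,0.0015,0],[0,0,0]],
    [[0.075,0.003,0],[0,0,0]],
    [[0.11,0.004,0],[0,0,0]],
    [[0.139,0.0055,0],[-0.0005,-0.0005,0]],
    [[0.139,0.0055,0.02],[-0.0005,-0.0005,0]],
    [[0.139,0.0055,0.05],[-0.0005,-0.0005,0]],
    [[0.139,0.0055,0.05],[-0.0005,-0.0005,0]]
  ]
}}

```text
t: 26.05
tool_pos: [0.5954, 0.2408, 0.0713]
orientation: [179.8, 0.5, -0.1]
ft_force: [-0.6, -0.3, -0.4]
finger_gap: 0.222
```

```bash
python3 go.py .5995 .243 .03 0
```

```text
26.05 [0.5954 0.2408 0.0713] [ 1.7978e+02  4.6000e-01 -8.0000e-02] [-18.3  40.9 -13.1  97.2  12.3  43.9 -37.4] [-0.6 -0.3 -0.4] 0.22183096958647003
rel [ 0.0045 -0.0024  0.0413] [ 0.0012  0.0026 -0.0005] | dist 0.042 rows 1.0
```

Call:
{"name": "jog_arm", "arguments": {
  "rows": [
    [[0.001,-0.0015,0.015],[0.0006,0.0013,0]],
    [[0.001,-0.0015,0.03],[0.0006,0.0013,0]],
    [[0.001,-0.0015,0.037],[0.0006,0.0013,0]],
    [[0.001,-0.0015,0.037],[0.0006,0.0013,0]]
  ]
}}

```text
t: 26.45
tool_pos: [0.5984, 0.2435, 0.0379]
orientation: [-180.0, -0.1, -0.1]
ft_force: [-0.3, -0.3, -0.3]
finger_gap: 0.218
```

```bash
python3 sc.py s21 320 460 240 345; python3 go.py .5995 .243 .0255 0; python3 chk.py s21 1 .010 350 450 250 325
```

```text
26.5 [0.5989 0.2437 0.0387] [-1.7994e+02 -1.6000e-01 -8.0000e-02] [-18.9  43.3 -12.3  98.3  13.3  39.7 -38.3] [ 0.  -0.3  0.2] 0.21992469213273927
rel [0.0006 0.0007 0.0132] [-0.0003 -0.0009 -0.0004] | dist 0.013 rows 1.0
```

View pics/s21_o.png

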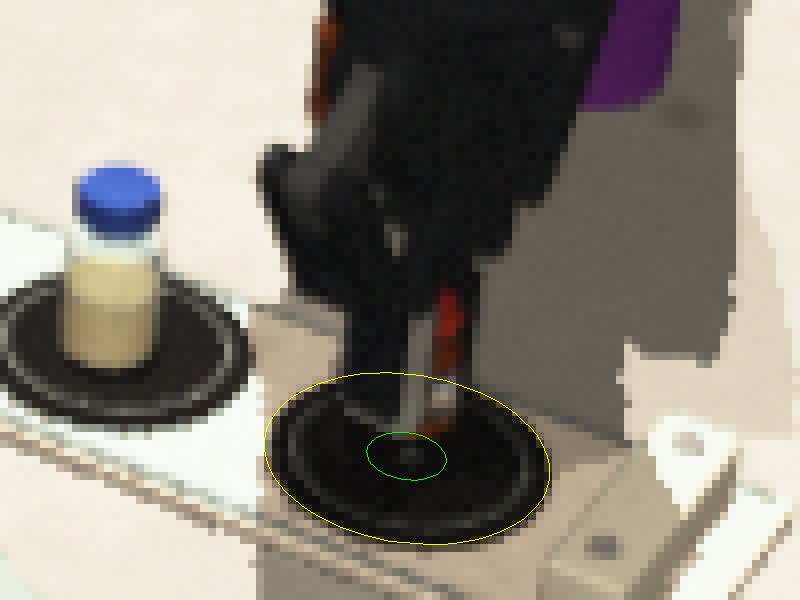

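Call:
{"name": "jog_arm", "arguments": {
  "rows": [
    [[-0.0005,0.0035,0.003],[0,-0.0005,0]],
    [[-0.0005,0.0035,0.007],[0,-0.0005,0]],
    [[-0.0005,0.0035,0.011],[0,-0.0005,0]],
    [[-0.0005,0.0035,0.011],[0,-0.0005,0]]
  ]
}}

```text
t: 26.9
tool_pos: [0.5984, 0.2401, 0.0273]
orientation: [-179.9, -0.1, -0.1]
ft_force: [0.3, -0.6, 0.1]
finger_gap: 0.218
```

```bash
python3 sc.py s22 320 460 240 345; python3 go.py .5995 .24 .0252 0; python3 chk.py s22 1 .010 350 450 250 325
```

```text
26.95 [0.5985 0.2403 0.0275] [-1.7992e+02 -8.0000e-02 -9.0000e-02] [-18.7  44.1 -12.1  98.8  13.6  38.4 -38.3] [-0.1  0.2  0.4] 0.22306734980731854
rel [0.001  0.0003 0.0023] [-0.0004 -0.0004 -0.0005] | dist 0.003 rows 1.0
```

View pics/s22_o.png

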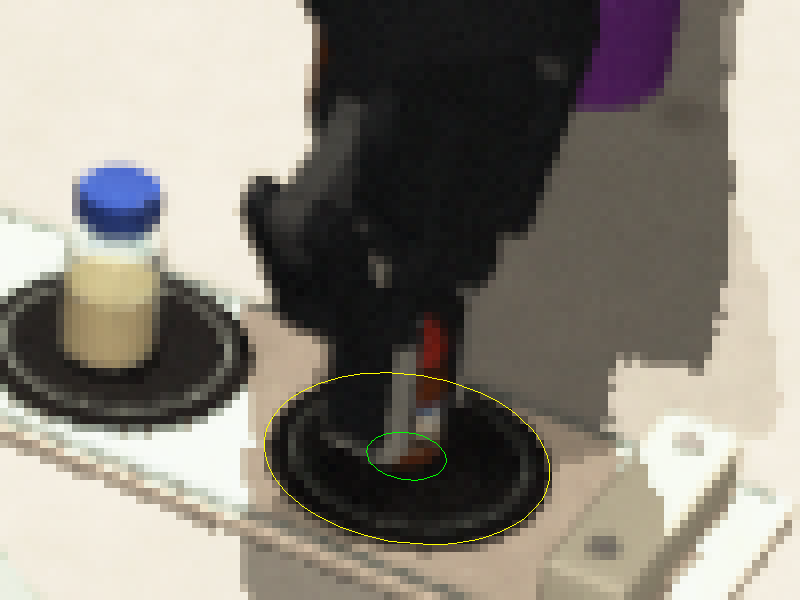

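Call:
{"name": "jog_arm", "arguments": {
  "rows": [
    [[0,0,0.001],[0,0,0]],
    [[0,0,0.002],[0,0,0]],
    [[0,0,0.002],[0,0,0]]
  ]
}}

```text
t: 27.25
tool_pos: [0.5986, 0.2404, 0.0257]
orientation: [-179.9, -0.1, -0.1]
ft_force: [-0.4, -0.9, -0.3]
finger_gap: 0.222
```

Call:
{"name": "jog_arm", "arguments": {
  "rows": [
    [[0,0,0],[0,0,0]],
    [[0,0,0],[0,0,0]],
    [[0,0,0],[0,0,0]],
    [[0,0,0],[0,0,0]],
    [[0,0,0],[0,0,0]]
  ],
  "jaw": 0.06
}}

```text
t: 27.75
tool_pos: [0.5987, 0.2403, 0.0258]
orientation: [-179.9, -0.1, -0.1]
ft_force: [-0.0, -0.8, -0.4]
finger_gap: 0.531
```

Call:
{"name": "jog_arm", "arguments": {
  "rows": [
    [[0,0,-0.02],[0,0,0]],
    [[0,0,-0.06],[0,0,0]],
    [[0,0,-0.1],[0,0,0]],
    [[0,0,-0.15],[0,0,0]],
    [[0,0,-0.2],[0,0,0]],
    [[0,0,-0.25],[0,0,0]],
    [[0,0,-0.3],[0,0,0]],
    [[0,0,-0.3],[0,0,0]]
  ]
}}

```text
t: 28.55
tool_pos: [0.6002, 0.2413, 0.3338]
orientation: [-179.6, -0.7, -0.1]
ft_force: [0.8, 0.8, -0.5]
finger_gap: 0.532
```

```bash
python3 sc.py s23 260 460 180 330; python3 look.py w23; python3 go.py .56 .1 .42 0; python3 chk.py s23 1 .010 350 450 250 325
```

```text
red110 []
orange []
blue []
red36 []
coast [(array([0.5968, 0.249 ]), array([309.8, 185. ]), 1437), (array([ 0.6024, -0.0795]), array([315.2, 424.7]), 50145)]
28.65 [0.5984 0.2401 0.3273] [-1.7985e+02 -2.5000e-01 -9.0000e-02] [-16.7  27.4 -15.5  79.3   7.4  73.9 -32.7] [-0.1 -0.1 -0.8] 0.5297463071823546
rel [-0.0377  0.1399 -0.0932] [-0.0008 -0.0014 -0.0005] | dist 0.172 rows 4.0
```

View pics/s23.png

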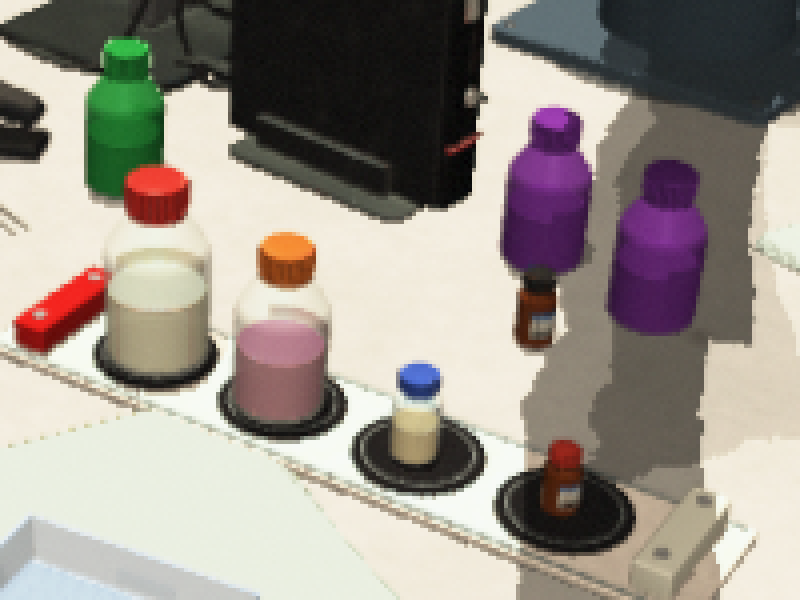

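View pics/s23_o.png

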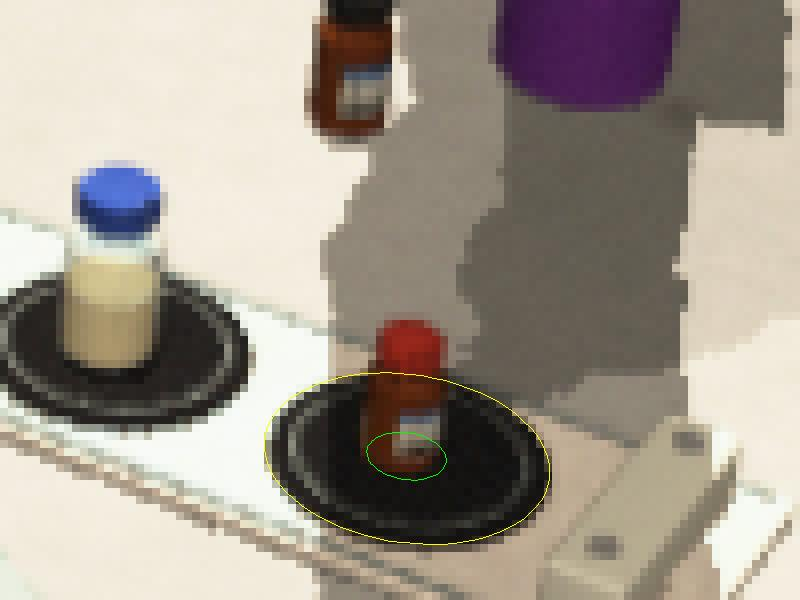

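View pics/w23.png

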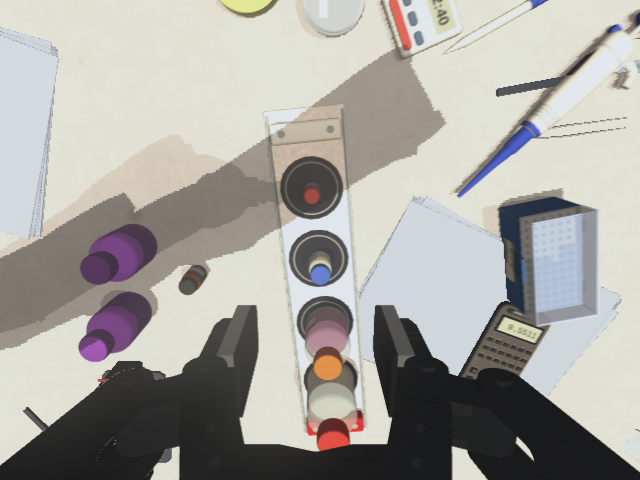

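```bash
sed -i 's/^n,c,rad/import sys\nn,c,rad/' chk.py; for a in "3 .026" "4 .030"; do python3 chk.py s23 $a 260 360 215 290; set -- $a; mv pics/s23_o.png pics/s23_c$1.png; done; python3 -c "
import cv2,numpy as np
a=np.vstack([cv2.resize(cv2.imread(f'pics/s23_c{i}.png')[150:],(440,250)) for i in (3,4)]);cv2.imwrite('pics/s23_cc.png',a)
from h import *
for n in ('scene0','s23'):
    h=hsv(np.load(n+'.npz'));p=h[245:275,384:406];m=p[...,2]<60;y,x=np.nonzero(m);print(n,x.mean()+384,y.mean()+245,m.sum())"
```

```text
scene0 394.46666666666664 250.95 60
s23 394.8363636363636 250.36363636363637 55
```

View pics/s23_cc.png

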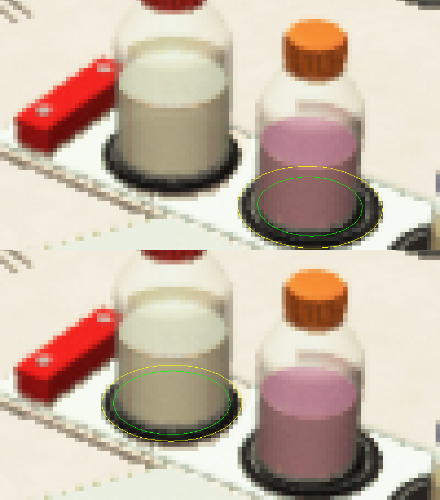

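```bash
python3 -c "
from cell import *
print(hand_in())"
```

```text
the job is handed in; nothing more can be done
None
```

All four pieces are on their coasters in height order, and I handed the job in at about 28.7 s of the 96 s allowed. From the red block to the white block the row runs: red-cap bottle, orange-cap bottle, blue-cap vial, red-cap vial.

**Last checks (scene and wrist pictures):** All four stand upright. By outline overlay each vial is within about 1 mm of its coaster's centre and each bottle within about 2 mm. The brown vial with the black cap has not moved, to within a pixel of its starting place. The gripper is open and clear of everything.

**What disagreed:** The wrist and scene cameras differed from the top camera by 1 to 3 mm, so I made the final corrections from each piece and its coaster seen in the same scene picture. While lowering the orange bottle, the wrist force briefly read about 20 N, well below the limit. After release its cap appeared about 5 mm off the body centre. The same lean shows in the picture from before I picked it up, so I took it as a shading effect and did not check it separately.

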